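# Prop the mould lid and take out the casting

### The arm

A 7-joint arm with a two-finger parallel gripper is mounted at the origin on the work surface. World frame = base frame: x ahead of the robot, y to its left, z up, the work surface at z = 0. Lengths are in m, angles in rad, forces in N, time in s.
With the tool pointing down it reaches from about 0.4 to 0.85 m from the base axis. Payload 10.4 kg.
Tool frame: the origin (TCP) lies midway between the tips of the shut fingers; the grasp point (between the pads) lies 19 mm behind it; z points along the fingers, y is the line along which they close (so a half turn about z gives the same grasp; the last joint's range is limited). The gripper opens to 87 mm and grips with 3 to 60 N. Pads are 19 mm wide; open, the fingers measure 117 mm over their backs; the gripper's body (75 mm by 190 mm) begins 51 mm behind the grasp point.
Start: joints at [1.12, 0.332, -0.065, 1.46, 0.022, 1.35, -0.088], TCP at [0.259, -0.569, 0.223] pointing down, gripper open.
Joint ranges: [-2.6, 2.6], [-0.5, 2.12], [-1.47, 1.34], [0.16, 2.42], [-1.27, 4.41], [0.06, 2.06], [-2.6, 2.6]. Speed limits (rad/s): [2.22, 2.22, 2.79, 2.79, 3.14, 3.14, 3.14].

### API

Orientations are given as a unit quaternion [x, y, z, w].
In Python, from bench import sensors, eyes, order gives the robot as it stands.
- The arm moves only by the tool arm_command, never from a script. Its argument "steps" is a list of rows, each an object with "rot": the turn, a rotation vector about the world's x, y, z in degrees, a list of three; "slide": the shift along the world's x, y, z in m, a list of three; "grip": the opening, from 0 (shut) to 1 (fully open). A call has exactly 8 rows; each row shifts and turns the commanded pose from where the row before left it; what a row does not reach is not made up. A row lasts 1/8 s, in which the tool goes at most 62.5 mm and 10.7 degrees, less where a joint would pass 70% of its speed; a pose out of reach is approached as far as the arm can. A call with a gripper value outside its range is refused whole. The fingers move at their own pace and stop on an object; "newtons" is the grip in N (left out, the last holds). Time passes only in rows, so rows that do not move let the fingers close, or fill a call up. It gives the time, the measured TCP pose, the force, the opening and the grip force at its end, in the units of the state.
- sensors.read_state(): the state, without advancing time (a new reading comes with each control period).
- eyes.camera(name): name is "scene" or "top"; returns a dict with "pixels" (480x640x3 uint8, red, green, blue), "intrinsics" (3x3 intrinsics, pixels), "pose" (4x4, takes a point from camera to world coordinates). Camera axes: x right, y down, z forward; pixel columns grow to the right and rows downward; lengths in m; the calibration is good to about 2 mm. A picture is of the moment at which its call begins. There is no depth.
- order.close_job(): hands the job in; it is judged then, once.
Trained networks look in a picture, given as the dict that the camera call returned (one of the last four; its "shot" number tells which), for a name from the list of things; names that differ only in an ending like _2 or _b are one class to them, and where a whole thing is asked for, a point or a joint stands for the part that bears it (a point fixed in the world has none). Each returns a list of dicts, best first, with "conf" (0 to 1); they miss things now and then, are a little off and sometimes report something else, mostly with a low value. They report only what shows in the picture. A call takes as long as a camera call. They do not tell look-alikes from the thing itself.
- eyes.look_for(name, picture): "bbox" ([left, top, right, bottom] in pixels, round what is visible of it).
The state is a dict: "time": time; "joint_positions": joint angles; "joint_vel": joint speeds; "joint_torque": joint torques, N m; "ee_pos": TCP position; "eef_rot": TCP orientation; "ft_force": force on the tool from outside, world axes, zero at the start; "torque": the same for the moment, N m; "width": finger opening in m; "grip_force": force on a finger pad.
Only numpy, scipy, OpenCV 4.12 (cv2) and the standard library are available. Lean on these libraries where they do the work, as an engineer would, in place of code of your own. Each camera call takes 0.05 s, during which the arm holds its last target. There are 200 camera calls.

### The job

The lid of the little casting mould is standing open with nothing holding it: swing its prop rod up out of the clip, then bring the lid forward so that it rests on the rod with the rod's tip in the slot of the ear on the lid's side; do not let the lid fall shut. With the lid propped, lift the casting out of the mould and set it down, not dropped, base down inside the empty sheet-metal tray. Leave the other things on the bench where they are.

Things in the scene. Friction and masses are not known exactly. Their poses are not given: they have to be found in the camera images.
- mould: Fixed steel mould block, 255 (x) x 250 (y) x 85 mm high; origin under its centre, x points from its front (robot side) to the hinge side, y to its left, where the prop rod is. A pocket, 84 (x) x 160 (y) mm and 40 mm deep, is open in its top face, centred 57 mm in front of the block's centre; in the pocket's floor a nest 60 x 100 mm, 9 mm deep, holds the casting. It stands turned by up to 0.35 rad.
- lid (a joint): Angle of the lid about its hinge: 0 closed (level over the block), 1.57 upright, stop at 1.80 leaning back. It starts at 1.60 to 1.75 and stays there by itself; brought forward of upright by more than about 0.1 rad it falls slowly shut (0.7 kg, small friction and damping). The plate is 8 mm thick, 250 mm wide, its lower (inner) face passes through the hinge axis. Resting on the raised rod it reads about 1.2. Lid and rod touch one another only at the slotted ear.
- lid_hinge (a point): Point on the lid's hinge axis in the middle of its width: 97.5 mm behind the mould's centre, 95 mm above the bench. The axis runs along the mould's y.
- lid_edge (a point): Middle of the free edge of the lid's pull tab (tab 80 mm wide, 8 mm thick, 30 mm long, at the middle of the edge), 224 mm from the hinge axis: the highest point of the open lid. The tab can be taken from above, between the fingers.
- lid_slot (a point): Where the centre of the rod's ball end sits when it is in the slot of the ear that sticks out of the lid's left side: 165 mm from the hinge axis along the lid, 11 mm off the lid's inner face, in the plane in which the rod swings. The slot is 36 mm long along the lid, between two end walls 15 mm high with flared lips, and open towards the inner side.
- prop_rod (a joint): Angle of the prop rod about its pivot: 0 lying level in its clip, pointing to the hinge side; it swings up and towards the robot, in the upright plane along the mould's x, to 1.4 at most. It starts at 0. Friction holds it at any angle (about 0.3 N m to swing it up). With the rod at 0.96 and the lid then at 1.2 the ball end is in the middle of the slot; from 0.90 to 1.02 it still enters.
- rod_pivot (a point): Pivot of the prop rod, at the front of the mould's left side: 102.5 mm in front of the mould's centre, 163 mm to its left (38 mm off the block's side), 60 mm above the bench.
- rod_tip (a point): Centre of the 14 mm ball end of the prop rod (steel, 8 mm thick), 226 mm from the pivot. The clip holds the rod about 200 mm from the pivot; between pivot and clip it is free all round.
- rod_mid (a point): Point on the rod's axis 125 mm from the pivot, a good place to take it: nearer the tip a wide gripper meets the ear of the open lid above it.
- part: The casting, aluminium, about 0.2 kg: base plate 56 (x) x 96 (y) x 11 mm with an upright rib in its middle, 40 (x) x 14 (y) mm, 34 mm high above the base (top 45 mm above the underside). Origin under its centre. It lies in the mould's nest in line with the block, underside 36 mm above the bench, rib top 4 mm below the block's top face.
- tray: Fixed empty tray of bare sheet metal, 240 (x) x 200 (y) mm, walls 3 mm thick and 22 mm high, floor 3 mm thick; origin under its centre, to the right of the mould.
- wrench: Loose spanner lying between mould and tray, to be left alone.
- hammer: Loose hammer on the left, to be left alone.
- cup_a: White cup, 70 mm wide, 80 mm high, beyond the mould, to be left alone.
- cup_b: The same, another one.
- bottle: Dark bottle, 72 mm wide, 190 mm high, beyond the mould on the left, to be left alone.
- jar: Jar, 64 mm wide, 70 mm high, beyond the tray, to be left alone.
- offcut: Wood offcut 110 x 60 x 30 mm on the left, to be left alone.
There are look-alikes about, which are no part of the job. Leave any black or turquoise look-alike of the part alone.

How it is judged:
By the outcome, as a careful person would: the job done as asked, in the order asked, and still so for the second after the job is handed in, with the robot touching nothing.
It also fails if it takes over 72 s, if anything falls off the work surface, if the arm or the gripper's body presses on something with over 40 N, if the wrist force passes 120 N, or if a joint passes its speed limit or range.

## Working session

There is one attempt and no reset: what is moved stays moved. The work goes in short steps, Python scripts to look and compute and a tool call to move; the robot and the scene stay as the last step left them, time stands still between calls to the robot, and variables do not carry over. Pictures are saved under pics/ and viewed, at most 12 in all, crops included, and the job is handed in when it is done.

Besides the shell and the picture viewer there is one more tool, called after "Request:" as name([rows], argument=value, ...), one row to a line, values as JSON. arm_command: Moves the arm, as the interface text tells. Its arguments: {"type":"object","properties":{"steps":{"type":"array","items":{"type":"object","properties":{"rot":{"type":"array","items":{"type":"number"}},"slide":{"type":"array","items":{"type":"number"}},"grip":{"type":"number"}}}},"newtons":{"type":"number"}},"required":["steps"]}

```bash
mkdir -p pics; ls; python3 - <<'E'
from bench import sensors, eyes, order
import cv2, numpy as np
s=sensors.read_state(); print({k:np.round(v,3).tolist() for k,v in s.items()})
for n in ("scene","top"):
    p=eyes.camera(n); cv2.imwrite(f"pics/{n}0.png",p["pixels"][:,:,::-1])
    print(n,np.round(p["intrinsics"],1).tolist(),np.round(p["pose"],4).tolist())
    for k in ("mould","lid","lid_edge","prop_rod","rod_tip","rod_pivot","part","tray","wrench"):
        try: print(k,[(np.round(d["bbox"]).astype(int).tolist(),round(d["conf"],2)) for d in eyes.look_for(k,p)][:4])
        except Exception as e: print(k,e)
E
```

```text
pics
{'time': 0.0, 'joint_positions': [1.12, 0.333, -0.065, 1.461, 0.022, 1.35, -0.089], 'joint_vel': [0.0, -0.001, -0.001, -0.002, 0.001, -0.001, 0.001], 'joint_torque': [-0.0, -62.325, 0.025, -38.989, -0.061, 0.04, 0.0], 'ee_pos': [0.259, -0.568, 0.222], 'eef_rot': [0.977, 0.212, -0.0, -0.001], 'ft_force': [-0.449, 0.135, -1.015], 'torque': [0.007, -0.04, 0.007], 'grip_force': 0.0, 'width': 0.087}
scene [[614.6, 0.0, 303.9], [0.0, 614.6, 229.2], [0.0, 0.0, 1.0]] [[-0.3342, 0.7211, -0.6069, 1.4719], [0.9424, 0.2447, -0.2282, 0.3914], [-0.0161, -0.6481, -0.7613, 1.2471], [0.0, 0.0, 0.0, 1.0]]
mould [([285, 190, 433, 301], 0.6), ([284, 213, 431, 270], 0.59)]
lid [([287, 216, 433, 268], 0.63), ([455, 212, 494, 295], 0.54)]
lid_edge [([286, 214, 432, 272], 0.82), ([409, 218, 417, 296], 0.22)]
prop_rod [([409, 214, 417, 288], 0.64), ([287, 214, 434, 273], 0.61)]
rod_tip [([348, 212, 371, 224], 0.51), ([409, 215, 417, 295], 0.47)]
rod_pivot [([136, 249, 170, 286], 0.4)]
part [([230, 243, 255, 280], 0.86), ([230, 141, 264, 165], 0.77), ([212, 284, 243, 329], 0.49), ([219, 188, 256, 238], 0.22)]
tray [([92, 160, 204, 247], 0.86)]
wrench [([223, 187, 253, 234], 0.59), ([411, 213, 417, 293], 0.33)]
top [[469.7, 0.0, 324.9], [0.0, 469.7, 236.7], [0.0, 0.0, 1.0]] [[0.0125, -0.9868, 0.1614, 0.3403], [-0.9998, -0.0093, 0.0203, 0.0304], [-0.0186, -0.1616, -0.9867, 1.2475], [0.0, 0.0, 0.0, 1.0]]
mould [([184, 150, 346, 297], 0.6)]
lid [([186, 148, 324, 213], 0.8), ([135, 196, 180, 231], 0.43)]
lid_edge [([183, 150, 325, 209], 0.81)]
prop_rod [([213, 204, 231, 296], 0.62), ([461, 199, 555, 298], 0.42)]
rod_tip [([216, 204, 228, 295], 0.77)]
rod_pivot [([215, 201, 230, 296], 0.57)]
part [([421, 329, 462, 369], 0.93), ([365, 187, 396, 226], 0.87), ([271, 252, 307, 282], 0.71)]
tray [([462, 200, 552, 297], 0.95)]
wrench [([405, 232, 417, 299], 0.64)]
```

View pics/scene0.png

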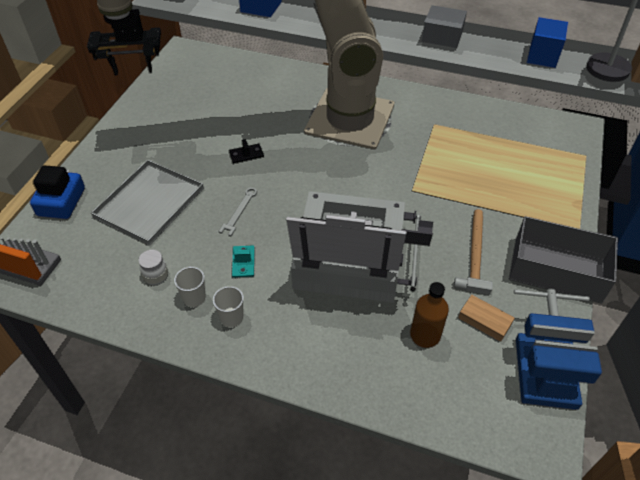

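View pics/top0.png

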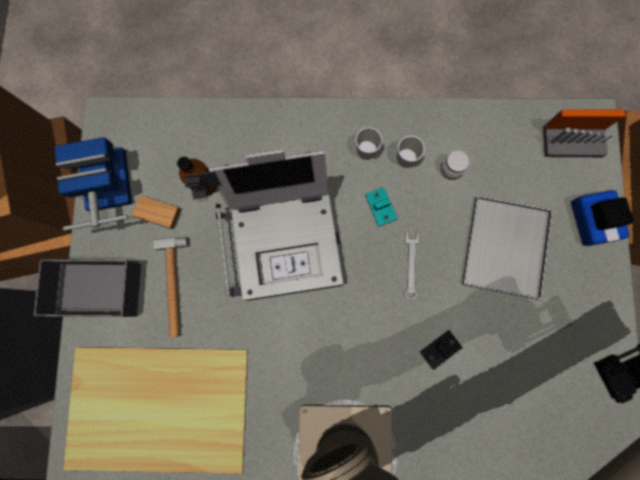

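The top picture shows the mould at about (288,245) with its lid open behind it at (270,180). The rod lies on the left side at (223,250), and the tray is at (508,247). There are three part candidates in the top view: grey in the mould nest at (290,264), turquoise at (381,206) and black at (440,349). The grey one fits because it sits in the nest and isn't a black or turquoise look-alike. I'll confirm that in an enlarged crop.

```bash
python3 - <<'E'
import cv2
im=cv2.imread("pics/top0.png"); c=im[140:310,180:360]
cv2.imwrite("pics/crop1.png",cv2.resize(c,None,fx=3.5,fy=3.5,interpolation=cv2.INTER_CUBIC)) # 630x595
E
```

```text
(no output)
```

View pics/crop1.png

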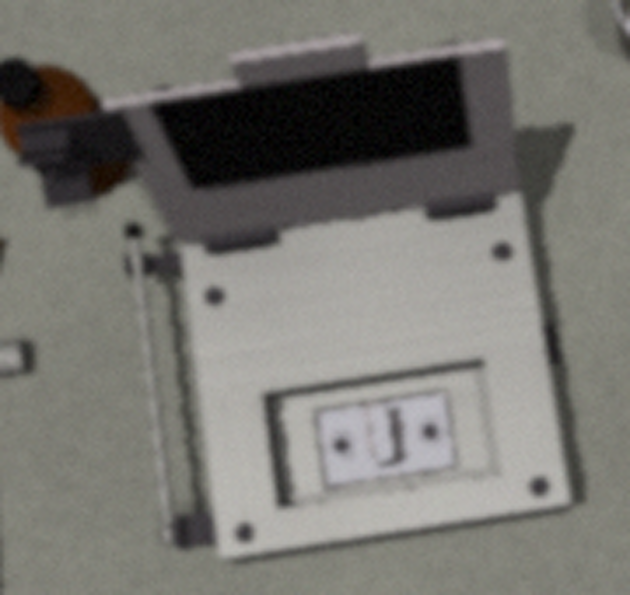

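The crop confirms the grey casting in the nest, centred at crop (388,440). It is neither black nor turquoise, so it is the one meant. Next I'll fit the mould's pose from the corners I read off the crop.

```bash
cat > h.py <<'E'
import numpy as np, cv2
from scipy.optimize import least_squares
from bench import sensors, eyes, order
def proj(p,K,T):
    q=(np.atleast_2d(p)-T[:3,3])@T[:3,:3]; q=q@np.array(K).T
    return q[:,:2]/q[:,2:]
def world(P,m):
    x,y,a=P; c,s=np.cos(a),np.sin(a); m=np.atleast_2d(m)
    return np.c_[x+c*m[:,0]-s*m[:,1], y+s*m[:,0]+c*m[:,1], m[:,2]]
def lid(d,th,off=0,y=0): # point d along the lid, off towards inner side
    return [0.0975-d*np.cos(th)-off*np.sin(th)*0+ (-off*np.sin(th)), y, 0.095+d*np.sin(th)-off*np.cos(th)]
def rod(d,a): return [-.1025+d*np.cos(a),.163,.06+d*np.sin(a)]
def shot(n,name=None):
    p=eyes.camera(n)
    if name: cv2.imwrite(f"pics/{name}.png",p["pixels"][:,:,::-1])
    return p,np.array(p["intrinsics"]),np.array(p["pose"])
E
python3 - <<'E'
from h import *
p,K,T=shot("top")
f=lambda c:np.array([180,140])+(np.array(c)+.5)/3.5-.5
m=[[-.1275,.125,.085],[-.1275,-.125,.085],[-.015,.08,.085],[-.015,-.08,.085],rod(.226,0)]
uv=f([[218,558],[572,503],[265,395],[484,360],[134,230]])
r=least_squares(lambda P:(proj(world(P,m),K,T)-uv).ravel(),[.45,.1,.1])
P=r.x; print("mould",P.round(4),"res",r.fun.round(2))
r2=least_squares(lambda a:(proj(world(P,lid(.224,a[0])),K,T)-f([300,45])).ravel(),[1.65]); print("lid",r2.x,r2.fun)
t=[[.12,.1,.022],[.12,-.1,.022],[-.12,-.1,.022],[-.12,.1,.022]]
r3=least_squares(lambda Q:(proj(world(Q,t),K,T)-[[477,198],[550,210],[539,297],[464,285]]).ravel(),[.45,-.3,0]); print("tray",r3.x.round(3),r3.fun.round(1))
for n,q in dict(rodmid=rod(.125,0),tip=rod(.226,0),pivot=rod(0,0),rodmid96=rod(.125,.96),tip96=rod(.226,.96),tab=lid(.224,r2.x[0]),tab12=lid(.224,1.2),slot0=lid(.165,r2.x[0],.011,.163),slot=lid(.165,1.2,.011,.163),part=[-.057,0,.036]).items(): print(n,world(P,q)[0].round(4))
p,K,T=shot("scene")
print(proj(world(P,[[-.1275,.125,.085],[-.1275,-.125,.085],rod(.226,0),lid(.224,r2.x[0]),lid(.165,r2.x[0],.011,.163)]),K,T).round(0))
E
```

```text
mould [0.5184 0.1529 0.1635] res [ 0.56  0.27 -0.27  0.54 -0.56 -0.72  0.08 -0.41  0.19  0.32]
lid [1.82354845] [-0.8418451   0.09013609]
tray [ 0.519 -0.422 -0.172] [-1.6 -1.8  0.9 -0.7  1.7  2.3 -1.  -0. ]
rodmid [0.514  0.3174 0.06  ]
tip [0.6137 0.3338 0.06  ]
pivot [0.3907 0.297  0.06  ]
rodmid96 [0.4614 0.3087 0.1624]
tip96 [0.5186 0.3181 0.2451]
tab [0.6698 0.1779 0.3119]
tab12 [0.5345 0.1555 0.3038]
slot0 [0.6182 0.3346 0.2575]
slot [0.5189 0.3182 0.2448]
part [0.4621 0.1436 0.036 ]
[[404. 201.]
 [308. 190.]
 [411. 287.]
 [344. 217.]
 [422. 235.]]
```

Request:
arm_command([
  {"slide":[0.029,0.046,0.015],"rot":[0,0,-1.9],"grip":0.35},
  {"slide":[0.029,0.046,0.015],"rot":[0,0,-1.9],"grip":0.35},
  {"slide":[0.029,0.046,0.015],"rot":[0,0,-1.9],"grip":0.35},
  {"slide":[0.029,0.046,0.015],"rot":[0,0,-1.9],"grip":0.35},
  {"slide":[0.029,0.046,0.015],"rot":[0,0,-1.9],"grip":0.35},
  {"slide":[0.029,0.046,0.015],"rot":[0,0,-1.9],"grip":0.35},
  {"slide":[0.029,0.046,0.015],"rot":[0,0,-1.9],"grip":0.35},
  {"slide":[0.029,0.046,0.015],"rot":[0,0,-1.9],"grip":0.35},
])

```text
time: 2.1
ee_pos: [0.492, -0.1991, 0.3433]
eef_rot: [0.997, 0.081, 0.0, 0.0]
ft_force: [0.8, -0.3, -0.5]
width: 0.0309
grip_force: 0.0
```

Request:
arm_command([
  {"slide":[0,0.055,-0.005],"rot":[0,0,0],"grip":0.35},
  {"slide":[0,0.055,-0.005],"rot":[0,0,0],"grip":0.35},
  {"slide":[0,0.055,-0.005],"rot":[0,0,0],"grip":0.35},
  {"slide":[0,0.055,-0.005],"rot":[0,0,0],"grip":0.35},
  {"slide":[0,0.055,-0.005],"rot":[0,0,0],"grip":0.35},
  {"slide":[0,0.055,-0.005],"rot":[0,0,0],"grip":0.35},
  {"slide":[0,0.055,-0.005],"rot":[0,0,0],"grip":0.35},
  {"slide":[0,0.055,-0.005],"rot":[0,0,0],"grip":0.35},
])

```text
time: 3.1
ee_pos: [0.4912, 0.2408, 0.3027]
eef_rot: [0.997, 0.081, 0.0, 0.0]
ft_force: [0.7, -0.9, -0.2]
width: 0.0304
grip_force: 0.0
```

Request:
arm_command([
  {"slide":[0.0115,0.0385,-0.01],"rot":[0,0,0],"grip":0.35},
  {"slide":[0.0115,0.0385,-0.013],"rot":[0,0,0],"grip":0.35},
  {"slide":[0,0,-0.04],"rot":[0,0,0],"grip":0.35},
  {"slide":[0,0,-0.04],"rot":[0,0,0],"grip":0.35},
  {"slide":[0,0,-0.04],"rot":[0,0,0],"grip":0.35},
  {"slide":[0,0,-0.02],"rot":[0,0,0],"grip":0.35},
  {"slide":[0,0,0],"rot":[0,0,0],"grip":0.35},
  {"slide":[0,0,0],"rot":[0,0,0],"grip":0.35},
])

```text
time: 4.1
ee_pos: [0.515, 0.317, 0.1413]
eef_rot: [0.997, 0.081, 0.001, -0.0]
ft_force: [1.4, 0.2, 0.4]
width: 0.0304
grip_force: 0.0
```

```bash
python3 - <<'E'
from h import *
print(sensors.read_state()["ee_pos"])
p,K,T=shot("scene"); q,K2,T2=shot("top")
a=cv2.resize(p["pixels"][170:320,370:470],None,fx=4,fy=4,interpolation=2)
b=cv2.resize(q["pixels"][170:320,180:280],None,fx=4,fy=4,interpolation=2)
cv2.imwrite("pics/c2.png",np.hstack([a,b])[:,:,::-1])
P=[.5184,.1529,.1635]
x=world(P,[rod(.125,0),rod(.226,0),rod(0,0)])
print(((proj(x,K,T)-[370,170])*4).round(), ((proj(x,K2,T2)-[180,170])*4+[400,0]).round())
E
```

```text
[0.51503452 0.31695869 0.14128736]
[[177. 336.]
 [166. 470.]
 [189. 185.]] [[570. 294.]
 [552. 143.]
 [593. 488.]]
```

View pics/c2.png

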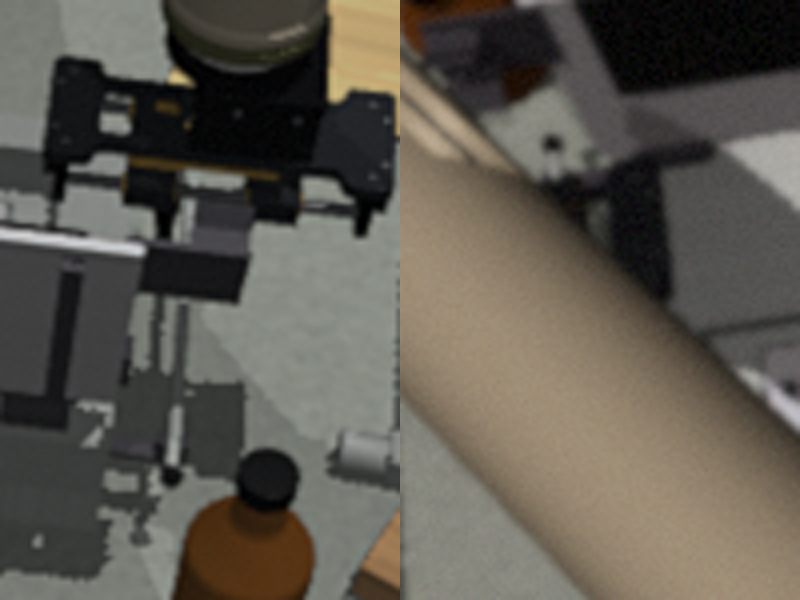

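The scene crop shows the rod's ball end at crop (172,472), about 1.5 px from the prediction of (166,470). That is close enough for a 30 mm opening, so I'll go down and grip lightly.

Request:
arm_command([
  {"slide":[0,0.002,-0.025],"rot":[0,0,0],"grip":0.35},
  {"slide":[0,0,-0.025],"rot":[0,0,0],"grip":0.35},
  {"slide":[0,0,-0.025],"rot":[0,0,0],"grip":0.35},
  {"slide":[0,0,-0.025],"rot":[0,0,0],"grip":0.35},
  {"slide":[0,0,0],"rot":[0,0,0],"grip":0.0},
  {"slide":[0,0,0],"rot":[0,0,0],"grip":0.0},
  {"slide":[0,0,0],"rot":[0,0,0],"grip":0.0},
  {"slide":[0,0,0],"rot":[0,0,0],"grip":0.0},
], newtons=20)

```text
time: 5.2
ee_pos: [0.5151, 0.3186, 0.0409]
eef_rot: [0.997, 0.081, 0.001, -0.0]
ft_force: [-0.5, -1.2, 7.0]
width: 0.0071
grip_force: 20.0
```

```bash
python3 - <<'E'
from h import *
P=np.array([.5184,.1529,.1635]); pv=world(P,rod(0,0))[0]
e=np.array(sensors.read_state()["ee_pos"]); xp=np.array([np.cos(P[2]),np.sin(P[2]),0])
r=e+[0,0,.019]-pv; print("d",r@xp,"z",r[2],"lat",r@[-xp[1],xp[0],0])
d=r@xp
def tcp(n):
    f=n/16*.96; t=n/16*np.radians(45)
    return d*np.cos(f)*xp+[0,0,d*np.sin(f)]+.019*(np.sin(t)*xp-[0,0,np.cos(t)])
for n in range(16): print((tcp(n+1)-tcp(n)).round(4).tolist())
print("rot", (np.radians(45)/16*180/np.pi*np.array([xp[1],-xp[0]])).round(2)); print(tcp(8)+pv,tcp(16)+pv)
E
```

```text
d 0.12625637224008293 z -5.050810423547214e-05 lat 0.0010616035661052872
[0.0007, 0.0001, 0.0076]
[0.0002, 0.0, 0.0076]
[-0.0002, -0.0, 0.0076]
[-0.0007, -0.0001, 0.0076]
[-0.0011, -0.0002, 0.0075]
[-0.0015, -0.0003, 0.0074]
[-0.002, -0.0003, 0.0073]
[-0.0024, -0.0004, 0.0072]
[-0.0028, -0.0005, 0.007]
[-0.0032, -0.0005, 0.0068]
[-0.0036, -0.0006, 0.0066]
[-0.004, -0.0007, 0.0063]
[-0.0043, -0.0007, 0.0061]
[-0.0047, -0.0008, 0.0058]
[-0.005, -0.0008, 0.0055]
[-0.0053, -0.0009, 0.0052]
rot [ 0.46 -2.77]
[0.50840431 0.3164542  0.10074885] [0.47543577 0.31101529 0.14999313]
```

Request:
arm_command([
  {"slide":[0.0007,0.0001,0.0076],"rot":[0.46,-2.77,0],"grip":0},
  {"slide":[0.0002,0,0.0076],"rot":[0.46,-2.77,0],"grip":0},
  {"slide":[-0.0002,0,0.0076],"rot":[0.46,-2.77,0],"grip":0},
  {"slide":[-0.0007,-0.0001,0.0076],"rot":[0.46,-2.77,0],"grip":0},
  {"slide":[-0.0011,-0.0002,0.0075],"rot":[0.46,-2.77,0],"grip":0},
  {"slide":[-0.0015,-0.0003,0.0074],"rot":[0.46,-2.77,0],"grip":0},
  {"slide":[-0.002,-0.0003,0.0073],"rot":[0.46,-2.77,0],"grip":0},
  {"slide":[-0.0024,-0.0004,0.0072],"rot":[0.46,-2.77,0],"grip":0},
])

```text
time: 6.2
ee_pos: [0.5078, 0.3174, 0.1003]
eef_rot: [0.977, 0.08, 0.196, -0.017]
ft_force: [4.2, 0.9, -2.0]
width: 0.0069
grip_force: 20.0
```

Request:
arm_command([
  {"slide":[-0.0028,-0.0005,0.007],"rot":[0.46,-2.77,0],"grip":0},
  {"slide":[-0.0032,-0.0005,0.0068],"rot":[0.46,-2.77,0],"grip":0},
  {"slide":[-0.0036,-0.0006,0.0066],"rot":[0.46,-2.77,0],"grip":0},
  {"slide":[-0.004,-0.0007,0.0063],"rot":[0.46,-2.77,0],"grip":0},
  {"slide":[-0.0043,-0.0007,0.0061],"rot":[0.46,-2.77,0],"grip":0},
  {"slide":[-0.0047,-0.0008,0.0058],"rot":[0.46,-2.77,0],"grip":0},
  {"slide":[-0.005,-0.0008,0.0055],"rot":[0.46,-2.77,0],"grip":0},
  {"slide":[-0.0053,-0.0009,0.0052],"rot":[0.46,-2.77,0],"grip":0},
])

```text
time: 7.2
ee_pos: [0.5057, 0.316, 0.1092]
eef_rot: [0.959, 0.089, 0.268, -0.004]
ft_force: [14.4, 20.8, 8.9]
width: 0.0072
grip_force: 20.2
```

```bash
cat >> h.py <<'E'
P=np.array([.5184,.1529,.1635]); xp=np.array([np.cos(P[2]),np.sin(P[2]),0]); yp=np.array([-xp[1],xp[0],0])
from scipy.spatial.transform import Rotation as R
def grasp():
    s=sensors.read_state(); e=np.array(s["ee_pos"]); z=R.from_quat(s["eef_rot"]).as_matrix()[:,2]
    return e-.019*z, z
E
python3 - <<'E'
from h import *
g,z=grasp(); r=g-world(P,rod(0,0))[0]
print("rod angle",np.arctan2(r[2],r@xp),"d",np.hypot(r[2],r@xp),"lat",r@yp,"tilt",np.degrees(np.arctan2(z@xp,-z[2])))
p,K,T=shot("scene"); print(sensors.read_state()["ft_force"])
a=p["pixels"][150:300,330:480]; cv2.imwrite("pics/c3.png",cv2.resize(a,None,fx=4,fy=4,interpolation=2)[:,:,::-1])
for f in (.9,.96,1.02): print(f,((proj(world(P,rod(.226,f)),K,T)-[330,150])*4).round())
E
```

```text
rod angle 0.5504337379045574 d 0.12517298962771603 lat 0.0005457238581262066 tilt 31.07128578432776
[13.83224567 16.18115696 10.29120555]
0.9 [[374. 240.]]
0.96 [[377. 215.]]
1.02 [[379. 191.]]
```

View pics/c3.png

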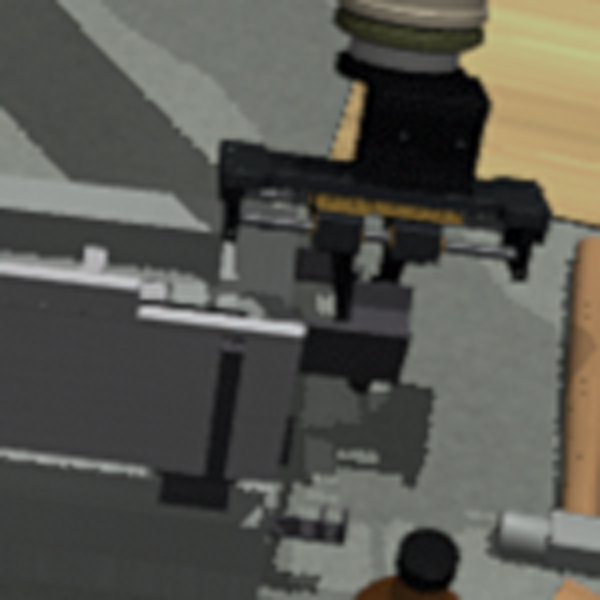

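The crop shows the fingers holding the rod, with the ball end hidden behind the ear at about (360,385). The arm stopped short at 0.55 rad, so I'll check the joint ranges.

```bash
python3 - <<'E'
from h import *
s=sensors.read_state(); print(np.round(s["joint_positions"],3),np.round(s["joint_torque"],1),s["ft_force"],s["torque"])
print(R.from_quat(s["eef_rot"]).as_matrix().round(3), xp,yp)
E
```

```text
[-1.605  0.106  0.805  2.148  0.525  0.559 -2.602] [  3.9 -23.1   2.6 -19.1  -0.9   4.2   0.1] [13.83224567 16.18115696 10.29120555] [ 3.45747737 -2.93049931  1.68821183]
[[ 0.84   0.174  0.514]
 [ 0.17  -0.984  0.055]
 [ 0.515  0.042 -0.856]] [0.98666362 0.16277252 0.        ] [-0.16277252  0.98666362  0.        ]
```

Joint 7 is at its limit of -2.6. I'll let the rod go, since friction holds it, and back out. Then I'll turn the tool half a turn the other way, which gives the same grasp, and take the rod again.

Request:
arm_command([
  {"slide":[0,0,0],"rot":[-0.5,0,1],"grip":0.35},
  {"slide":[0,0,0],"rot":[0,0,0],"grip":0.35},
  {"slide":[-0.0128,-0.0014,0.0214],"rot":[0,0,0],"grip":0.35},
  {"slide":[-0.0128,-0.0014,0.0214],"rot":[0,0,0],"grip":0.35},
  {"slide":[-0.0128,-0.0014,0.0214],"rot":[0,0,0],"grip":0.35},
  {"slide":[-0.0128,-0.0014,0.0214],"rot":[-2,-0.2,4],"grip":0.35},
  {"slide":[0,0,0],"rot":[-5.4,-0.58,8.99],"grip":0.35},
  {"slide":[0,0,0],"rot":[-5.4,-0.58,8.99],"grip":0.35},
])

```text
time: 8.25
ee_pos: [0.4723, 0.3026, 0.1606]
eef_rot: [0.915, 0.309, 0.25, 0.064]
ft_force: [-0.2, 0.5, -0.6]
width: 0.0301
grip_force: 0.0
```

Request:
arm_command([
  {"slide":[0,0,0],"rot":[-5.4,-0.58,8.99],"grip":0.35},
  {"slide":[0,0,0],"rot":[-5.4,-0.58,8.99],"grip":0.35},
  {"slide":[0,0,0],"rot":[-5.4,-0.58,8.99],"grip":0.35},
  {"slide":[0,0,0],"rot":[-5.4,-0.58,8.99],"grip":0.35},
  {"slide":[0,0,0],"rot":[-5.4,-0.58,8.99],"grip":0.35},
  {"slide":[0,0,0],"rot":[-5.4,-0.58,8.99],"grip":0.35},
  {"slide":[0,0,0],"rot":[-5.4,-0.58,8.99],"grip":0.35},
  {"slide":[0,0,0],"rot":[-5.4,-0.58,8.99],"grip":0.35},
])

```text
time: 9.25
ee_pos: [0.4722, 0.3026, 0.1601]
eef_rot: [0.471, 0.838, 0.15, 0.23]
ft_force: [0.1, -0.9, 0.4]
width: 0.0302
grip_force: 0.0
```

```bash
python3 - <<'E'
from h import *
s=sensors.read_state(); print(s["time"],np.round(s["ee_pos"],4),np.round(s["joint_positions"],3),s["ft_force"])
M=R.from_quat(s["eef_rot"]).as_matrix(); print(M.round(3)); print("y yaw off deg",np.degrees(np.arctan2(M[:,1]@xp,M[:,1]@yp)))
E
```

```text
9.25 [0.4722 0.3026 0.1601] [-1.482 -0.081  0.566  2.165  0.674  0.77  -0.792] [ 0.07789679 -0.94750117  0.43453443]
[[-0.449  0.721  0.527]
 [ 0.859  0.511  0.034]
 [-0.245  0.469 -0.849]]
y yaw off deg 64.06868971893597
```

```bash
cat >> h.py <<'E'
def goto(Gp,t,flip=1):
    "slide, rotvec(deg) from now to grasp point Gp with tilt t (rad), tool y = flip*yp"
    s=sensors.read_state(); M=R.from_quat(s["eef_rot"]).as_matrix()
    z=np.sin(t)*xp-[0,0,np.cos(t)]; y=flip*yp; x=np.cross(y,z)
    return (Gp+.019*z-s["ee_pos"]).round(4), np.degrees(R.from_matrix(np.c_[x,y,z]@M.T).as_rotvec()).round(1), z
E
python3 - <<'E'
from h import *
G=world(P,rod(.125,.55))[0]
s,r,z=goto(G,np.radians(31)); print(s,r,z.round(3), (s-(-.07)*-z).round(4))
p,K,T=shot("top"); p,K,T=shot("scene")
for k in ("prop_rod","rod_tip"): print([(np.round(d["bbox"]).astype(int).tolist(),round(d["conf"],2)) for d in eyes.look_for(k,p)][:3])
print(proj(world(P,[rod(.226,.5),rod(.226,.55),rod(.226,.6)]),K,T).round(1))
E
```

```text
[ 0.0334  0.0134 -0.0511] [-32.7  -2.9  58.8] [ 0.508  0.084 -0.857] [-0.0022  0.0075  0.0089]
[([171, 265, 207, 310], 0.43)]
[]
[[418.  249.5]
 [418.7 244.8]
 [419.4 240. ]]
```

Request:
arm_command([
  {"slide":[0.001,0.004,0.001],"rot":[-4.67,-0.41,8.4],"grip":0.35},
  {"slide":[0.001,0.004,0.001],"rot":[-4.67,-0.41,8.4],"grip":0.35},
  {"slide":[0,0,0],"rot":[-4.67,-0.41,8.4],"grip":0.35},
  {"slide":[0,0,0],"rot":[-4.67,-0.41,8.4],"grip":0.35},
  {"slide":[0,0,0],"rot":[-4.67,-0.41,8.4],"grip":0.35},
  {"slide":[0,0,0],"rot":[-4.67,-0.41,8.4],"grip":0.35},
  {"slide":[0,0,0],"rot":[-4.67,-0.41,8.4],"grip":0.35},
  {"slide":[0,0,0],"rot":[0,0,0],"grip":0.35},
])

```text
time: 10.45
ee_pos: [0.4744, 0.3107, 0.1622]
eef_rot: [-0.074, 0.961, 0.023, 0.266]
ft_force: [0.2, -0.6, 0.6]
width: 0.0306
grip_force: 0.0
```

```bash
python3 - <<'E'
from h import *
G=world(P,rod(.125,.55))[0]
s,r,z=goto(G,np.radians(31)); print(s,r,np.round(sensors.read_state()["joint_positions"],3))
E
```

```text
[ 0.0311  0.0053 -0.0531] [-0.3 -0.1  0.5] [-1.54  -0.101  0.651  2.163  0.63   0.732  0.438]
```

Aligned, so I'll go in and grip.

Request:
arm_command([
  {"slide":[0.0104,0.0018,-0.0177],"rot":[0,0,0],"grip":0.35},
  {"slide":[0.0104,0.0018,-0.0177],"rot":[0,0,0],"grip":0.35},
  {"slide":[0.0104,0.0018,-0.0177],"rot":[0,0,0],"grip":0.35},
  {"slide":[0,0,0],"rot":[0,0,0],"grip":0.35},
  {"slide":[0,0,0],"rot":[0,0,0],"grip":0},
  {"slide":[0,0,0],"rot":[0,0,0],"grip":0},
  {"slide":[0,0,0],"rot":[0,0,0],"grip":0},
  {"slide":[0,0,0],"rot":[0,0,0],"grip":0},
], newtons=20)

```text
time: 11.45
ee_pos: [0.5054, 0.3169, 0.1094]
eef_rot: [-0.076, 0.961, 0.023, 0.266]
ft_force: [-0.8, 1.8, 1.6]
width: 0.0063
grip_force: 19.8
```

```bash
python3 - <<'E'
from h import *
g,z=grasp(); pv=world(P,rod(0,0))[0]; r=g-pv; f0=np.arctan2(r[2],r@xp); d=np.hypot(r[2],r@xp)
print("angle",f0,"d",d,"lat",r@yp,np.round(sensors.read_state()["joint_positions"],3))
def tcp(n):
    f=f0+n/8*(.96-f0); t=np.radians(31+n/8*9)
    return d*np.cos(f)*xp+[0,0,d*np.sin(f)]+.019*(np.sin(t)*xp-[0,0,np.cos(t)])
for n in range(8): print((tcp(n+1)-tcp(n)).round(4).tolist())
E
```

```text
angle 0.5523757755113834 d 0.12522943680724266 lat 0.0009182866810694745 [-1.508  0.085  0.716  2.155  0.519  0.536  0.525]
[-0.0031, -0.0005, 0.0055]
[-0.0034, -0.0006, 0.0054]
[-0.0037, -0.0006, 0.0052]
[-0.0039, -0.0006, 0.005]
[-0.0041, -0.0007, 0.0047]
[-0.0044, -0.0007, 0.0045]
[-0.0046, -0.0008, 0.0043]
[-0.0048, -0.0008, 0.004]
```

Request:
arm_command([
  {"slide":[-0.0031,-0.0005,0.0055],"rot":[0.18,-1.11,0],"grip":0},
  {"slide":[-0.0034,-0.0006,0.0054],"rot":[0.18,-1.11,0],"grip":0},
  {"slide":[-0.0037,-0.0006,0.0052],"rot":[0.18,-1.11,0],"grip":0},
  {"slide":[-0.0039,-0.0006,0.005],"rot":[0.18,-1.11,0],"grip":0},
  {"slide":[-0.0041,-0.0007,0.0047],"rot":[0.18,-1.11,0],"grip":0},
  {"slide":[-0.0044,-0.0007,0.0045],"rot":[0.18,-1.11,0],"grip":0},
  {"slide":[-0.0046,-0.0008,0.0043],"rot":[0.18,-1.11,0],"grip":0},
  {"slide":[-0.0048,-0.0008,0.004],"rot":[0.18,-1.11,0],"grip":0},
])

```text
time: 12.45
ee_pos: [0.4721, 0.3112, 0.1466]
eef_rot: [-0.075, 0.937, 0.029, 0.34]
ft_force: [-3.0, 4.7, -9.7]
width: 0.0059
grip_force: 20.2
```

```bash
python3 - <<'E'
from h import *
g,z=grasp(); pv=world(P,rod(0,0))[0]; r=g-pv; f0=np.arctan2(r[2],r@xp); d=np.hypot(r[2],r@xp)
s=sensors.read_state()
print("angle",f0,"d",d,"lat",r@yp,np.round(s["joint_positions"],3),"tilt",np.degrees(np.arctan2(z@xp,-z[2])),"z",z.round(3),s["ft_force"],s["width"])
p,K,T=shot("scene"); a=p["pixels"][150:300,330:480]; cv2.imwrite("pics/c4.png",cv2.resize(a,None,fx=4,fy=4,interpolation=2)[:,:,::-1])
for f in (.84,.9,.96,1.02): print(f,((proj(world(P,rod(.226,f)),K,T)-[330,150])*4).round())
E
```

```text
angle 0.9631468233231646 d 0.12324499476056727 lat 0.0007266639136964467 [-1.589 -0.119  0.618  2.292  0.993  0.663  0.049] tilt 39.890163280573546 z [ 0.633  0.106 -0.767] [-3.04557114  4.65397414 -9.68998735] 0.005902646498604839
0.84 [[370. 264.]]
0.9 [[374. 240.]]
0.96 [[377. 215.]]
1.02 [[379. 191.]]
```

View pics/c4.png

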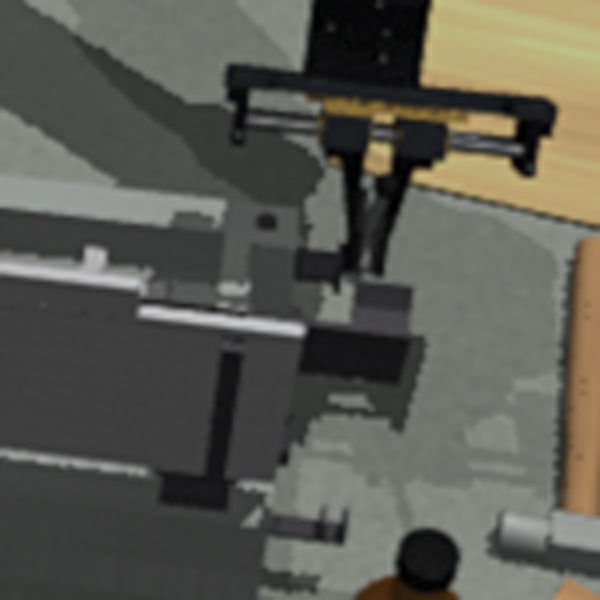

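The crop shows the fingertips on the raised rod at about (370,240), with the end of the rod near (375,195). The clip at (335,525) is empty. I'll release, back out and check the rod from clear.

Request:
arm_command([
  {"slide":[0,0,0],"rot":[0,0,0],"grip":0.35},
  {"slide":[0,0,0],"rot":[0,0,0],"grip":0.4},
  {"slide":[-0.006,-0.001,0.015],"rot":[0,0,0],"grip":0.4},
  {"slide":[-0.006,-0.001,0.015],"rot":[0,0,0],"grip":0.4},
  {"slide":[-0.006,-0.001,0.015],"rot":[0,0,0],"grip":0.4},
  {"slide":[-0.006,-0.001,0.015],"rot":[0,0,0],"grip":0.4},
  {"slide":[-0.006,-0.001,0.015],"rot":[0,0,0],"grip":0.4},
  {"slide":[-0.006,-0.001,0.015],"rot":[0,0,0],"grip":0.4},
])

```text
time: 13.5
ee_pos: [0.4379, 0.3045, 0.2383]
eef_rot: [-0.074, 0.937, 0.029, 0.34]
ft_force: [-0.5, 0.9, -0.1]
width: 0.035
grip_force: 0.0
```

Request:
arm_command([
  {"slide":[-0.003,0,0.03],"rot":[0,0,0],"grip":0.4},
  {"slide":[-0.003,0,0.03],"rot":[0,0,0],"grip":0.4},
  {"slide":[0,-0.02,0.04],"rot":[-1.1,6.7,0],"grip":0.4},
  {"slide":[0,-0.03,0.03],"rot":[-1.1,6.7,0],"grip":0.4},
  {"slide":[0,-0.03,0.01],"rot":[-1.1,6.7,0],"grip":0.4},
  {"slide":[0,-0.03,0],"rot":[-1.1,6.7,0],"grip":0.4},
  {"slide":[0,-0.03,0],"rot":[-1.1,6.7,0],"grip":0.4},
  {"slide":[0,0,0],"rot":[-1,5,0],"grip":0.4},
])

```text
time: 14.5
ee_pos: [0.433, 0.1619, 0.3783]
eef_rot: [-0.077, 0.997, 0.001, 0.006]
ft_force: [0.5, 0.7, -0.9]
width: 0.0347
grip_force: 0.0
```

```bash
python3 - <<'E'
from h import *
s=sensors.read_state(); g,z=grasp()
print(s["time"],np.round(s["ee_pos"],4),np.round(s["joint_positions"],3),z.round(3),s["ft_force"])
p,K,T=shot("scene"); q,K2,T2=shot("top")
a=p["pixels"][170:290,360:460]; b=q["pixels"][170:290,180:280]
cv2.imwrite("pics/c5.png",np.hstack([cv2.resize(x,None,fx=4,fy=4,interpolation=2) for x in (a,b)])[:,:,::-1])
for f in (.84,.9,.96,1.02): x=world(P,rod(.226,f)); print(f,((proj(x,K,T)-[360,170])*4).round(),((proj(x,K2,T2)-[180,170])*4+[400,0]).round())
E
```

```text
14.5 [0.433  0.1619 0.3783] [-1.72  -0.326  1.006  1.636  0.282  1.668  1.017] [ 0.013  0.003 -1.   ] [ 0.46168336  0.74818255 -0.90728707]
0.84 [[250. 184.]] [[494. 204.]]
0.9 [[254. 160.]] [[492. 220.]]
0.96 [[257. 135.]] [[490. 236.]]
1.02 [[259. 111.]] [[488. 254.]]
```

View pics/c5.png

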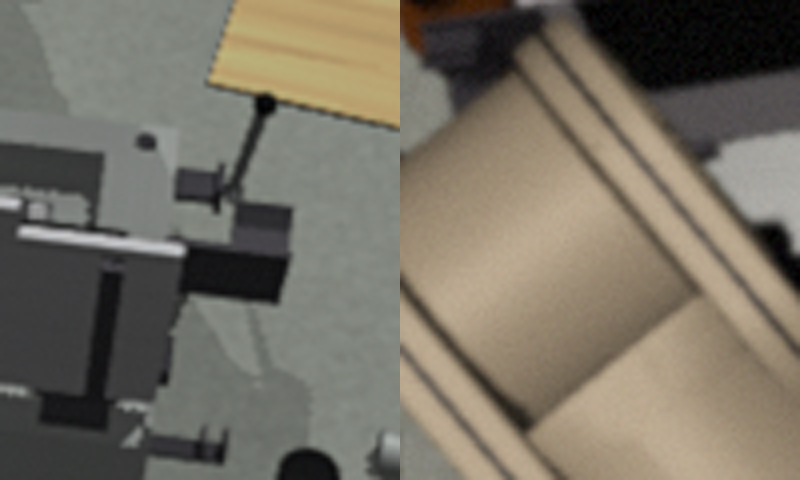

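The scene crop shows the raised rod with its ball end at crop (265,104), past the 1.02 mark at (259,111). That means it is a little too high, about 1.04. I'll clear the arm to check from the top.

Request:
arm_command([
  {"slide":[0,-0.04,0],"rot":[0,0,0],"grip":0.4},
  {"slide":[0,-0.04,0],"rot":[0,0,0],"grip":0.4},
  {"slide":[0,-0.04,0],"rot":[0,0,0],"grip":0.4},
  {"slide":[0,-0.04,0],"rot":[0,0,0],"grip":0.4},
  {"slide":[0,-0.04,0],"rot":[0,0,0],"grip":0.4},
  {"slide":[0,-0.02,0],"rot":[0,0,0],"grip":0.4},
  {"slide":[0,0,0],"rot":[0,0,0],"grip":0.4},
  {"slide":[0,0,0],"rot":[0,0,0],"grip":0.4},
])

```text
time: 15.6
ee_pos: [0.4314, -0.054, 0.3776]
eef_rot: [-0.08, 0.997, -0.001, 0.008]
ft_force: [-0.3, 0.2, -0.3]
width: 0.0353
grip_force: 0.0
```

```bash
python3 - <<'E'
from h import *
s=sensors.read_state(); print(np.round(s["ee_pos"],4),np.round(s["joint_positions"],3))
q,K2,T2=shot("top"); p,K,T=shot("scene")
b=q["pixels"][180:305,170:355]; cv2.imwrite("pics/c6.png",cv2.resize(b,None,fx=4,fy=4,interpolation=2)[:,:,::-1])
for f in (.84,.9,.96,1.02,1.08): x=world(P,rod(.226,f)); print(f,((proj(x,K2,T2)-[170,180])*4).round())
print(((proj(world(P,[rod(0,0),rod(.07,1.),[-.1275,.125,.085],[-.1275,-.125,.085]]),K2,T2)-[170,180])*4).round())
E
```

```text
[ 0.4314 -0.054   0.3776] [-1.293 -0.479  0.923  1.694  0.388  1.722  1.37 ]
0.84 [[134. 164.]]
0.9 [[132. 180.]]
0.96 [[130. 196.]]
1.02 [[128. 214.]]
1.08 [[127. 233.]]
[[233. 448.]
 [204. 381.]
 [290. 477.]
 [691. 416.]]
```

View pics/c6.png

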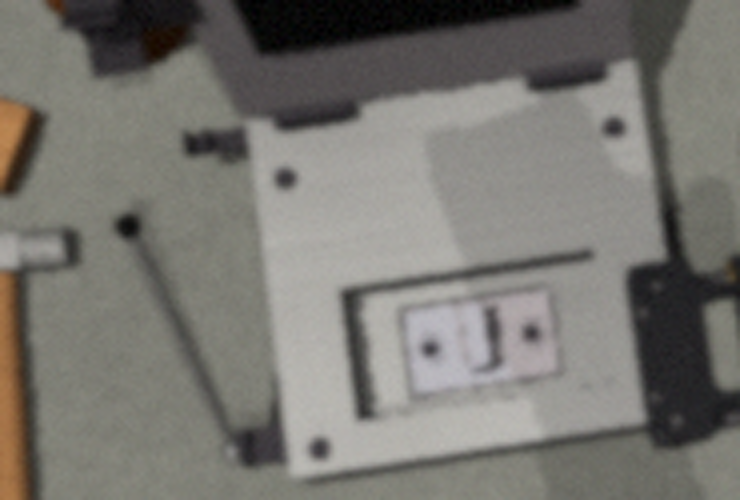

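The top crop shows the ball end at (127,226), between the marks for 1.02 (row 214) and 1.08 (row 233), so the rod is at about 1.06. I'll nudge it down to 0.96 by pushing it from the front with shut fingers near its tip.

```bash
python3 - <<'E'
from h import *
for n,m in dict(pre=[-.05,.163,.30],down=[-.05,.163,.22],push=[-.005,.163,.22]).items():
    w=world(P,m)[0]; print(n,w.round(4),(w-sensors.read_state()["ee_pos"]).round(4))
print(goto(np.zeros(3),0)[1])
E
```

```text
pre [0.4425 0.3056 0.3   ] [ 0.0111  0.3595 -0.0775]
down [0.4425 0.3056 0.22  ] [ 0.0111  0.3595 -0.1575]
push [0.4869 0.3129 0.22  ] [ 0.0555  0.3668 -0.1575]
[0.  0.9 0.2]
```

Request:
arm_command([
  {"slide":[0.0014,0.045,0],"rot":[0,0.1,0],"grip":0},
  {"slide":[0.0014,0.045,0],"rot":[0,0.1,0],"grip":0},
  {"slide":[0.0014,0.045,0],"rot":[0,0.1,0],"grip":0},
  {"slide":[0.0014,0.045,0],"rot":[0,0.1,0],"grip":0},
  {"slide":[0.0014,0.045,-0.01],"rot":[0,0.1,0],"grip":0},
  {"slide":[0.0014,0.045,-0.02],"rot":[0,0.1,0],"grip":0},
  {"slide":[0.0014,0.045,-0.025],"rot":[0,0.1,0],"grip":0},
  {"slide":[0.0014,0.045,-0.025],"rot":[0,0.1,0],"grip":0},
])

```text
time: 16.7
ee_pos: [0.4418, 0.3077, 0.2963]
eef_rot: [-0.08, 0.997, -0.0, 0.001]
ft_force: [-0.2, 0.5, 0.9]
width: 0.0005
grip_force: 0.0
```

Request:
arm_command([
  {"slide":[0,0,-0.03],"rot":[0,0,0],"grip":0},
  {"slide":[0,0,-0.03],"rot":[0,0,0],"grip":0},
  {"slide":[0,0,-0.018],"rot":[0,0,0],"grip":0},
  {"slide":[0,0,0],"rot":[0,0,0],"grip":0},
  {"slide":[0.0089,0.0015,0],"rot":[0,0,0],"grip":0},
  {"slide":[0.0089,0.0015,0],"rot":[0,0,0],"grip":0},
  {"slide":[0.0045,0.0007,0],"rot":[0,0,0],"grip":0},
  {"slide":[0,0,0],"rot":[0,0,0],"grip":0},
])

```text
time: 17.7
ee_pos: [0.4656, 0.3084, 0.2196]
eef_rot: [-0.079, 0.997, -0.0, 0.001]
ft_force: [1.7, -0.4, 0.4]
width: 0.0004
grip_force: 0.0
```

Request:
arm_command([
  {"slide":[0.0043,0.0007,0],"rot":[0,0,0],"grip":0},
  {"slide":[0.0043,0.0007,0],"rot":[0,0,0],"grip":0},
  {"slide":[0.0043,0.0007,0],"rot":[0,0,0],"grip":0},
  {"slide":[0.0043,0.0007,0],"rot":[0,0,0],"grip":0},
  {"slide":[0.0043,0.0007,0],"rot":[0,0,0],"grip":0},
  {"slide":[0,0,0],"rot":[0,0,0],"grip":0},
  {"slide":[-0.01,-0.002,0],"rot":[0,0,0],"grip":0},
  {"slide":[-0.02,-0.003,0],"rot":[0,0,0],"grip":0},
])

```text
time: 18.7
ee_pos: [0.4562, 0.3066, 0.2194]
eef_rot: [-0.079, 0.997, -0.0, 0.001]
ft_force: [-0.1, 0.3, 1.1]
width: 0.0009
grip_force: 0.0
```

```bash
python3 - <<'E'
from h import *
p,K,T=shot("scene"); im=p["pixels"].astype(int)
for f in (.84,.9,.96,1.02,1.08): print(f,proj(world(P,rod(.226,f)),K,T).round(1))
a=im[170:235,400:450].sum(2); ys,xs=np.where(a<110); 
n,l,st,c=cv2.connectedComponentsWithStats((a<130).astype(np.uint8)); print([(s[:4].tolist(),int(s[4]),(cc+[400,170]).round(1).tolist()) for s,cc in zip(st[1:],c[1:]) if s[4]>3])
E
```

```text
0.84 [[422.6 216. ]]
0.9 [[423.4 209.9]]
0.96 [[424.1 203.8]]
1.02 [[424.8 197.8]]
1.08 [[425.5 191.9]]
[([0, 0, 44, 25], 444, [426.3, 177.7]), ([17, 31, 11, 17], 38, [423.0, 207.1]), ([12, 47, 4, 5], 10, [413.6, 218.9]), ([5, 49, 5, 1], 5, [407.0, 219.0]), ([6, 62, 25, 3], 49, [415.6, 233.3])]
```

The scene image puts the ball at about row 203, which after the known bias is about 0.97. Now the lid. I'll refine its angle and work out the tab grasp.

```bash
cat >> h.py <<'E'
def lidpose(th,r=.209,off=-.004,sgn=1):
    "TCP and rotvec: grasp point at radius r on the lid, in mid thickness, tool along the lid"
    s=sensors.read_state(); M=R.from_quat(s["eef_rot"]).as_matrix(); Z=np.array([0,0,1.])
    z=np.cos(th)*xp-np.sin(th)*Z; y=sgn*(np.sin(th)*xp+np.cos(th)*Z); x=np.cross(y,z)
    t=world(P,lid(r,th,off))[0]+.019*z
    return t, np.degrees(R.from_matrix(np.c_[x,y,z]@M.T).as_rotvec()).round(1), z
E
python3 - <<'E'
from h import *
q,K,T=shot("top")
f=lambda c:np.array([180,140])+(np.array(c)+.5)/3.5-.5
uv=f([[105,105],[505,45],[298,48]])
m=lambda a:world(P,[lid(.194,a,-.004,.125),lid(.194,a,-.004,-.125),lid(.224,a,-.004)])
r=least_squares(lambda a:(proj(m(a[0]),K,T)-uv).ravel(),[1.7]); print("lid",r.x,r.fun.round(1))
e=np.array(sensors.read_state()["ee_pos"])
for th in (1.76,):
    t,rv,z=lidpose(th); print(th,t.round(4),(t-e).round(4),rv,z.round(3)); print("above",(t-.11*z-e).round(4))
a=q["pixels"][180:305,170:355].sum(2); b=(a[45:62,20:45]<150).astype(np.uint8); n,l,st,c=cv2.connectedComponentsWithStats(b); print([(s[4],((cc+[20,45])*4).round()) for s,cc in zip(st[1:],c[1:])])
E
```

```text
lid [1.7960142] [-0.4  0.1  0.7 -0.3 -0.2  0.1]
1.76 [0.6537 0.1752 0.2809] [ 0.199  -0.132   0.0613] [ -9.8   7.1 -89.5] [-0.186 -0.031 -0.982]
above [ 0.2194 -0.1286  0.1694]
[(np.int32(282), array([125., 222.]))]
```

Request:
arm_command([
  {"slide":[0,0,0.057],"rot":[0,0,0],"grip":0},
  {"slide":[0,0,0.057],"rot":[0,0,0],"grip":0},
  {"slide":[0,0,0.056],"rot":[0,0,0],"grip":0.5},
  {"slide":[0.0244,-0.0143,0],"rot":[-1.09,0.79,-9.94],"grip":0.9},
  {"slide":[0.0244,-0.0143,0],"rot":[-1.09,0.79,-9.94],"grip":0.9},
  {"slide":[0.0244,-0.0143,0],"rot":[-1.09,0.79,-9.94],"grip":0.9},
  {"slide":[0.0244,-0.0143,0],"rot":[-1.09,0.79,-9.94],"grip":0.9},
  {"slide":[0.0244,-0.0143,0],"rot":[-1.09,0.79,-9.94],"grip":0.9},
])

```text
time: 19.8
ee_pos: [0.5793, 0.2357, 0.3894]
eef_rot: [0.349, 0.935, -0.044, -0.036]
ft_force: [0.5, 1.0, 0.2]
width: 0.0527
grip_force: 0.0
```

Request:
arm_command([
  {"slide":[0.0244,-0.0143,0],"rot":[-1.09,0.79,-9.94],"grip":0.9},
  {"slide":[0.0244,-0.0143,0],"rot":[-1.09,0.79,-9.94],"grip":0.9},
  {"slide":[0.0244,-0.0143,0],"rot":[-1.09,0.79,-9.94],"grip":0.9},
  {"slide":[0.0244,-0.0143,0],"rot":[-1.09,0.79,-9.94],"grip":0.9},
  {"slide":[0,0,0],"rot":[0,0,0],"grip":0.9},
  {"slide":[0,0,0],"rot":[0,0,0],"grip":0.9},
  {"slide":[0,0,0],"rot":[0,0,0],"grip":0.9},
  {"slide":[0,0,0],"rot":[0,0,0],"grip":0.9},
])

```text
time: 20.8
ee_pos: [0.6668, 0.1849, 0.3861]
eef_rot: [0.618, 0.78, -0.076, -0.06]
ft_force: [-0.2, 1.0, 0.1]
width: 0.0782
grip_force: 0.0
```

```bash
python3 - <<'E'
from h import *
s=sensors.read_state(); e=np.array(s["ee_pos"]); print(np.round(s["joint_positions"],3))
t,rv,z=lidpose(1.77); print(e,t.round(4),(t-e).round(4),rv,z.round(3)); print("above",(t-.11*z-e).round(4))
q,K,T=shot("top","t7"); a=q["pixels"].astype(int).sum(2)[215:255,188:214]
b=(a<130).astype(np.uint8); n,l,st,c=cv2.connectedComponentsWithStats(b); print([(s[:5].tolist(),((cc+[188-170,215-180])*4).round()) for s,cc in zip(st[1:],c[1:])])
E
```

```text
[-0.615  0.769  0.834  0.657 -0.544  2.05   0.114]
[0.66676435 0.18487329 0.38605009] [0.6556 0.1755 0.2805] [-0.0112 -0.0093 -0.1056] [-0.1  0.3 -3.8] [-0.195 -0.032 -0.98 ]
above [ 0.0103 -0.0058  0.0022]
[]
```

Joint 6 is near its limit of 2.06, so I'll take the tilt almost back to vertical before going down. The lid turns in the grip easily enough.

Request:
arm_command([
  {"slide":[-0.0025,-0.0045,0],"rot":[0.65,-4,-1.9],"grip":0.9},
  {"slide":[-0.0025,-0.0045,0],"rot":[0.65,-4,-1.9],"grip":0.9},
  {"slide":[0,0,0],"rot":[0,0,0],"grip":0.9},
  {"slide":[-0.001,0,-0.03],"rot":[0,0,0],"grip":0.9},
  {"slide":[-0.001,0,-0.03],"rot":[0,0,0],"grip":0.9},
  {"slide":[-0.001,0,-0.02],"rot":[0,0,0],"grip":0.9},
  {"slide":[0,0,0],"rot":[0,0,0],"grip":0.9},
  {"slide":[0,0,0],"rot":[0,0,0],"grip":0.9},
])

```text
time: 21.85
ee_pos: [0.6596, 0.1756, 0.3064]
eef_rot: [0.647, 0.762, -0.021, -0.016]
ft_force: [0.8, 0.3, 0.2]
width: 0.078
grip_force: 0.0
```

```bash
python3 - <<'E'
from h import *
s=sensors.read_state(); e=np.array(s["ee_pos"]); print(np.round(s["joint_positions"],3),s["ft_force"])
g,z=grasp(); h=world(P,[.0975,0,.095])[0]
print(e,"tilt",np.degrees(np.arctan2(z@xp,-z[2])),"G rel hinge x',y',z",((g-h)@xp).round(4),((g-h)@yp).round(4),(g-h)[2].round(4)); print("goal",-.209*np.cos(1.77)+.004*np.sin(1.77),.209*np.sin(1.77)); print(lidpose(1.62)[1])
E
```

```text
[-0.831  0.605  0.892  1.115 -0.45   1.664  0.107] [0.75932086 0.32877587 0.24150662]
[0.65957893 0.17556336 0.30639317] tilt -3.0210108841824126 G rel hinge x',y',z 0.0465 -0.0005 0.2304
goal 0.04527966014445596 0.2048669148127015
[ 0.3 -0.2  0. ]
```

Request:
arm_command([
  {"slide":[0,0,-0.013],"rot":[0,0,0],"grip":0.9},
  {"slide":[0,0,-0.012],"rot":[0,0,0],"grip":0.9},
  {"slide":[0,0,0],"rot":[0,0,0],"grip":0.0},
  {"slide":[0,0,0],"rot":[0,0,0],"grip":0.0},
  {"slide":[0,0,0],"rot":[0,0,0],"grip":0.0},
  {"slide":[0,0,0],"rot":[0,0,0],"grip":0.0},
  {"slide":[0,0,0],"rot":[0,0,0],"grip":0.0},
  {"slide":[0,0,0],"rot":[0,0,0],"grip":0.0},
], newtons=15)

```text
time: 22.85
ee_pos: [0.6593, 0.1754, 0.2806]
eef_rot: [0.647, 0.762, -0.021, -0.016]
ft_force: [2.4, 1.1, 1.6]
width: 0.0261
grip_force: 1.0
```

```bash
python3 - <<'E'
from h import *
s=sensors.read_state(); e=np.array(s["ee_pos"]); print(np.round(s["joint_positions"],3),s["ft_force"],s["width"])
g,z=grasp(); h=world(P,[.0975,0,.095])[0]; r=g-h; Z=np.array([0,0,1.])
th=np.arctan2(r[2],-(r@xp)); rr=np.hypot(r[2],r@xp); print("line angle",th,"r",rr,"lid est",th-.004/rr)
tt=np.degrees(np.arctan2(z@xp,-z[2])); print("tilt",tt)
N=16; end=1.22+.004/rr
def tcp(n):
    a=th+(end-th)*n/N; t=np.radians(tt+(20-tt)*n/N)
    return h-rr*np.cos(a)*xp+rr*np.sin(a)*Z+.019*(np.sin(t)*xp-np.cos(t)*Z)
for n in range(N): print((tcp(n+1)-tcp(n)).round(4).tolist())
print("rot",((20-tt)/N*np.array([xp[1],-xp[0]])).round(2), "dth",(end-th)/N)
E
```

```text
[-0.844  0.609  0.888  1.167 -0.45   1.613  0.114] [2.38835397 1.09600867 1.57074108] 0.026085617294382375
line angle 1.7928072922372844 r 0.20973448718600615 lid est 1.7737355599071953
tilt -3.007139614843956
[-0.0065, -0.0011, 0.0015]
[-0.0066, -0.0011, 0.0012]
[-0.0066, -0.0011, 0.001]
[-0.0067, -0.0011, 0.0007]
[-0.0067, -0.0011, 0.0005]
[-0.0067, -0.0011, 0.0003]
[-0.0067, -0.0011, 0.0]
[-0.0067, -0.0011, -0.0002]
[-0.0067, -0.0011, -0.0004]
[-0.0067, -0.0011, -0.0007]
[-0.0066, -0.0011, -0.0009]
[-0.0066, -0.0011, -0.0012]
[-0.0065, -0.0011, -0.0014]
[-0.0065, -0.0011, -0.0016]
[-0.0064, -0.0011, -0.0019]
[-0.0064, -0.0011, -0.0021]
rot [ 0.23 -1.42] dth -0.03460847249419971
```

Still closing, at 26 mm. I'll give it another second to firm up.

Request:
arm_command([
  {"slide":[0,0,0],"rot":[0,0,0],"grip":0},
  {"slide":[0,0,0],"rot":[0,0,0],"grip":0},
  {"slide":[0,0,0],"rot":[0,0,0],"grip":0},
  {"slide":[0,0,0],"rot":[0,0,0],"grip":0},
  {"slide":[0,0,0],"rot":[0,0,0],"grip":0},
  {"slide":[0,0,0],"rot":[0,0,0],"grip":0},
  {"slide":[0,0,0],"rot":[0,0,0],"grip":0},
  {"slide":[0,0,0],"rot":[0,0,0],"grip":0},
], newtons=15)

```text
time: 23.85
ee_pos: [0.659, 0.1753, 0.2808]
eef_rot: [0.647, 0.762, -0.021, -0.016]
ft_force: [-0.3, -0.4, 5.9]
width: 0.011
grip_force: 15.2
```

Request:
arm_command([
  {"slide":[-0.0065,-0.0011,0.0015],"rot":[0.23,-1.42,0],"grip":0},
  {"slide":[-0.0066,-0.0011,0.0012],"rot":[0.23,-1.42,0],"grip":0},
  {"slide":[-0.0066,-0.0011,0.001],"rot":[0.23,-1.42,0],"grip":0},
  {"slide":[-0.0067,-0.0011,0.0007],"rot":[0.23,-1.42,0],"grip":0},
  {"slide":[-0.0067,-0.0011,0.0005],"rot":[0.23,-1.42,0],"grip":0},
  {"slide":[-0.0067,-0.0011,0.0003],"rot":[0.23,-1.42,0],"grip":0},
  {"slide":[-0.0067,-0.0011,0],"rot":[0.23,-1.42,0],"grip":0},
  {"slide":[-0.0067,-0.0011,-0.0002],"rot":[0.23,-1.42,0],"grip":0},
])

```text
time: 24.85
ee_pos: [0.6051, 0.1662, 0.2848]
eef_rot: [0.646, 0.76, 0.055, 0.049]
ft_force: [-1.6, -1.4, 1.5]
width: 0.0088
grip_force: 14.8
```

```bash
python3 - <<'E'
from h import *
s=sensors.read_state(); print(np.round(s["joint_positions"],3),s["ft_force"],s["width"])
q,K,T=shot("top"); p,K2,T2=shot("scene")
a=p["pixels"][170:290,280:440]; cv2.imwrite("pics/c8.png",cv2.resize(np.hstack([a,q["pixels"][170:290,180:280]]),None,fx=3,fy=3,interpolation=2)[:,:,::-1])
for f in (.9,.96,1.02): x=world(P,rod(.226,f)); print(f,((proj(x,K2,T2)-[280,170])*3).round(),((proj(x,K,T)-[180,170])*3+[480,0]).round())
E
```

```text
[-1.169  0.285  1.003  1.544 -0.238  1.298  0.007] [-1.57721507 -1.35016747  1.51661086] 0.008769615787513329
0.9 [[430. 120.]] [[549. 165.]]
0.96 [[432. 102.]] [[547. 177.]]
1.02 [[435.  84.]] [[546. 191.]]
```

View pics/c8.png

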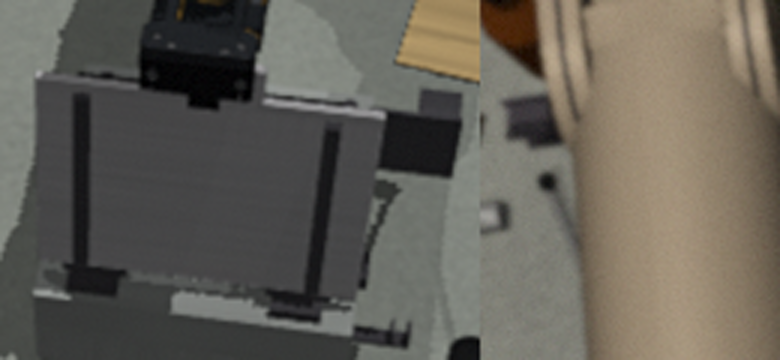

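Left half: the tab is held between the fingers at (205,95) and the lid is following. Right half: the ball end is at (547,181), against 177 for 0.96 and 191 for 1.02. The rod is at about 0.975, inside the window, so I'll carry on.

Request:
arm_command([
  {"slide":[-0.0067,-0.0011,-0.0004],"rot":[0.23,-1.42,0],"grip":0},
  {"slide":[-0.0067,-0.0011,-0.0007],"rot":[0.23,-1.42,0],"grip":0},
  {"slide":[-0.0066,-0.0011,-0.0009],"rot":[0.23,-1.42,0],"grip":0},
  {"slide":[-0.0066,-0.0011,-0.0012],"rot":[0.23,-1.42,0],"grip":0},
  {"slide":[-0.0065,-0.0011,-0.0014],"rot":[0.23,-1.42,0],"grip":0},
  {"slide":[-0.0065,-0.0011,-0.0016],"rot":[0.23,-1.42,0],"grip":0},
  {"slide":[-0.0064,-0.0011,-0.0019],"rot":[0.23,-1.42,0],"grip":0},
  {"slide":[0,0,0],"rot":[0,0,0],"grip":0},
])

```text
time: 25.95
ee_pos: [0.5586, 0.1584, 0.2757]
eef_rot: [0.639, 0.752, 0.12, 0.105]
ft_force: [4.7, 1.3, -17.6]
width: 0.0081
grip_force: 15.1
```

```bash
python3 - <<'E'
from h import *
s=sensors.read_state(); print(np.round(s["joint_positions"],3),s["ft_force"],s["width"])
g,z=grasp(); h=world(P,[.0975,0,.095])[0]; r=g-h; rr=np.hypot(r[2],r@xp)
print("lid",np.arctan2(r[2],-(r@xp))-.004/rr,rr,"tilt",np.arctan2(z@xp,-z[2]))
p,K,T=shot("scene"); 
print("slot plane ear pred",proj(world(P,[lid(.165,1.25,.0,.163)]),K,T))
E
```

```text
[-1.417 -0.132  0.956  1.835  0.228  1.084 -0.363] [  4.65065514   1.27362616 -17.57669098] 0.008144150150960063
lid 1.2449244147450833 0.20845687140076932 tilt 0.3203170549183829
slot plane ear pred [[424.08698292 207.94136829]]
```

Request:
arm_command([
  {"slide":[-0.0015,-0.0003,-0.0013],"rot":[0.08,-0.5,0],"grip":0},
  {"slide":[-0.0015,-0.0003,-0.0013],"rot":[0.08,-0.5,0],"grip":0},
  {"slide":[-0.0015,-0.0003,-0.0013],"rot":[0.08,-0.5,0],"grip":0},
  {"slide":[-0.0017,-0.0003,-0.0006],"rot":[0.08,-0.5,0],"grip":0},
  {"slide":[-0.0017,-0.0003,-0.0006],"rot":[0.08,-0.5,0],"grip":0},
  {"slide":[0,0,0],"rot":[0,0,0],"grip":0},
  {"slide":[0,0,0],"rot":[0,0,0],"grip":0},
  {"slide":[0,0,0],"rot":[0,0,0],"grip":0},
])

```text
time: 27.0
ee_pos: [0.5524, 0.1574, 0.2732]
eef_rot: [0.637, 0.749, 0.139, 0.12]
ft_force: [-3.6, -1.5, 5.5]
width: 0.0079
grip_force: 15.0
```

```bash
python3 - <<'E'
from h import *
s=sensors.read_state(); F=np.array(s["ft_force"])
g,z=grasp(); h=world(P,[.0975,0,.095])[0]; r=g-h; rr=np.hypot(r[2],r@xp); th=np.arctan2(r[2],-(r@xp))-.004/rr
print("lid",th,rr,"tilt",np.arctan2(z@xp,-z[2]),F,"radial",F@(-np.cos(th)*xp+[0,0,np.sin(th)]),"tang(open+)",F@(np.sin(th)*xp+[0,0,np.cos(th)]))
E
```

```text
lid 1.2083060936342238 0.20809714410456884 tilt 0.36921566140241724 [-3.60230545 -1.46467474  5.4661673 ] radial 6.455853459500315 tang(open+) -1.6078887223805012
```

Request:
arm_command([
  {"slide":[-0.0018,-0.0003,-0.0007],"rot":[0.08,-0.5,0],"grip":0},
  {"slide":[-0.0018,-0.0003,-0.0007],"rot":[0.08,-0.5,0],"grip":0},
  {"slide":[0,0,0],"rot":[0,0,0],"grip":0},
  {"slide":[0,0,0],"rot":[0,0,0],"grip":0},
  {"slide":[0,0,0],"rot":[0,0,0],"grip":0},
  {"slide":[0,0,0],"rot":[0,0,0],"grip":0},
  {"slide":[0,0,0],"rot":[0,0,0],"grip":0},
  {"slide":[0,0,0],"rot":[0,0,0],"grip":0},
])

```text
time: 28.0
ee_pos: [0.5508, 0.1571, 0.2727]
eef_rot: [0.635, 0.747, 0.147, 0.127]
ft_force: [17.3, 2.6, -3.8]
width: 0.008
grip_force: 15.0
```

```bash
cat >> h.py <<'E'
def lidstate():
    s=sensors.read_state(); F=np.array(s["ft_force"])
    g,z=grasp(); h=world(P,[.0975,0,.095])[0]; r=g-h; rr=np.hypot(r[2],r@xp); th=np.arctan2(r[2],-(r@xp))-.004/rr
    print("lid",th,rr,"tilt",np.arctan2(z@xp,-z[2]),F,"radial",F@(-np.cos(th)*xp+[0,0,np.sin(th)]),"tang(open+)",F@(np.sin(th)*xp+[0,0,np.cos(th)]))
E
python3 -c "
from h import *
lidstate()"
```

```text
lid 1.1979890368577508 0.20811457090460145 tilt 0.3922906797648712 [17.3448782   2.55646936 -3.79507965] radial -9.919249638894577 tang(open+) 14.943256481690552
```

The tangential force reverses at a lid angle of 1.198, as expected with the ball seated. A ball sitting on an end wall would stop the lid near 1.29. I'll relieve the push and open a little.

Request:
arm_command([
  {"slide":[0.0015,0.0002,0.0005],"rot":[0,0,0],"grip":0},
  {"slide":[0,0,0],"rot":[0,0,0],"grip":0.15},
  {"slide":[0,0,0],"rot":[0,0,0],"grip":0.2},
  {"slide":[0,0,0],"rot":[0,0,0],"grip":0.3},
  {"slide":[0,0,0],"rot":[0,0,0],"grip":0.3},
  {"slide":[0,0,0],"rot":[0,0,0],"grip":0.3},
  {"slide":[0,0,0],"rot":[0,0,0],"grip":0.3},
  {"slide":[0,0,0],"rot":[0,0,0],"grip":0.3},
])

```text
time: 29.0
ee_pos: [0.5499, 0.157, 0.2714]
eef_rot: [0.636, 0.748, 0.144, 0.126]
ft_force: [-0.2, 0.2, 0.4]
width: 0.0259
grip_force: 0.0
```

```bash
python3 - <<'E'
from h import *
lidstate(); s=sensors.read_state(); print(np.round(s["joint_positions"],3),s["width"])
g,z=grasp(); print(z.round(3))
E
```

```text
lid 1.191943299750081 0.20720728443383601 tilt 0.38532470957425485 [-0.24350834  0.20013588  0.40087479] radial 0.44926160001820253 tang(open+) -0.04469162136948635
[-1.385 -0.227  0.859  1.916  0.355  1.031 -0.476] 0.0258971226992026
[ 0.372  0.056 -0.927]
```

The wrist force is zero with the fingers open and the lid stays put, so it rests on the rod. I'll back out.

Request:
arm_command([
  {"slide":[0,0,0],"rot":[0,0,0],"grip":0.5},
  {"slide":[-0.0037,-0.0006,0.0093],"rot":[0,0,0],"grip":0.5},
  {"slide":[-0.0074,-0.0011,0.0185],"rot":[0,0,0],"grip":0.5},
  {"slide":[-0.0074,-0.0011,0.0185],"rot":[0,0,0],"grip":0.5},
  {"slide":[-0.0074,-0.0011,0.0185],"rot":[0,0,0],"grip":0.5},
  {"slide":[-0.0074,-0.0011,0.0185],"rot":[0,0,0],"grip":0.5},
  {"slide":[-0.015,-0.002,0.01],"rot":[0,0,0],"grip":0.5},
  {"slide":[-0.015,-0.002,0],"rot":[0,0,0],"grip":0.5},
])

```text
time: 30.0
ee_pos: [0.4863, 0.1479, 0.3663]
eef_rot: [0.636, 0.747, 0.145, 0.126]
ft_force: [0.0, 1.1, 0.1]
width: 0.0435
grip_force: 0.0
```

```bash
python3 - <<'E'
from h import *
s=sensors.read_state(); e=np.array(s["ee_pos"]); print(e.round(4),np.round(s["joint_positions"],3))
sl,rv,z=goto(world(P,[-.057,0,.071])[0],0); print(sl,rv)
p,K,T=shot("scene"); q,K2,T2=shot("top","t9")
cv2.imwrite("pics/s9.png",p["pixels"][:,:,::-1])
for k in ("lid","lid_edge"): print([(np.round(d["bbox"]).astype(int).tolist(),round(d["conf"],2)) for d in eyes.look_for(k,p)][:2],[(np.round(d["bbox"]).astype(int).tolist(),round(d["conf"],2)) for d in eyes.look_for(k,q)][:2])
for th in (1.15,1.2,1.25,1.3): print(th,proj(world(P,[lid(.194,th,-.008,.125),lid(.194,th,-.008,-.125)]),K,T).round(1).tolist())
a=cv2.resize(p["pixels"][150:290,280:450],None,fx=3,fy=3,interpolation=2)[:,:,::-1]; b=cv2.resize(q["pixels"][170:310,180:270],None,fx=3,fy=3,interpolation=2)[:,:,::-1]
cv2.imwrite("pics/c9.png",np.hstack([a,b]))
E
```

```text
[0.4863 0.1479 0.3663] [-1.32  -0.42   0.615  1.858  0.454  1.309 -0.594]
[-0.0242 -0.0043 -0.3143] [-19.9  14.5  88.9]
[([294, 171, 434, 267], 0.79)] [([192, 194, 328, 243], 0.8)]
[([291, 174, 432, 268], 0.69)] [([193, 191, 331, 242], 0.61), ([202, 238, 224, 276], 0.31)]
1.15 [[408.4, 191.9], [295.8, 178.8]]
1.2 [[408.3, 193.8], [295.0, 180.6]]
1.25 [[408.2, 195.9], [294.2, 182.6]]
1.3 [[408.0, 198.3], [293.4, 184.8]]
```

View pics/c9.png

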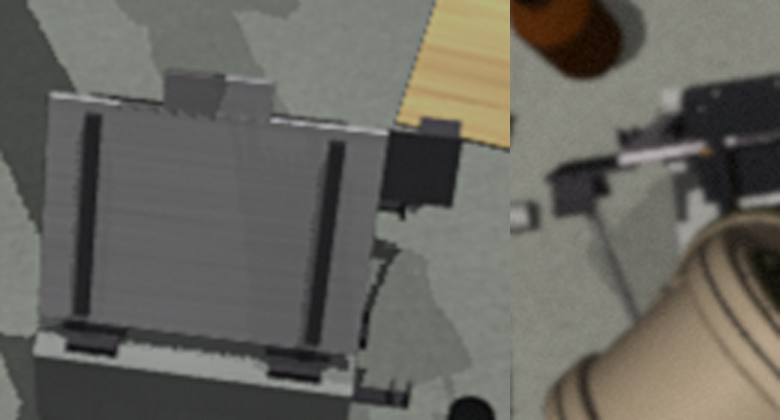

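Left half: the lid's upper corners are at (388,130) and (50,93), which matches an angle of about 1.2. Right half: the rod runs up into the ear at (585,195), so the lid is propped. Next is the casting.

Request:
arm_command([
  {"slide":[-0.003,-0.0005,0],"rot":[-2.2,1.61,9.88],"grip":0.5},
  {"slide":[-0.003,-0.0005,0],"rot":[-2.2,1.61,9.88],"grip":0.5},
  {"slide":[-0.003,-0.0005,0],"rot":[-2.2,1.61,9.88],"grip":0.5},
  {"slide":[-0.003,-0.0005,0],"rot":[-2.2,1.61,9.88],"grip":0.5},
  {"slide":[-0.003,-0.0005,0],"rot":[-2.2,1.61,9.88],"grip":0.5},
  {"slide":[-0.003,-0.0005,0],"rot":[-2.2,1.61,9.88],"grip":0.5},
  {"slide":[-0.003,-0.0005,0],"rot":[-2.2,1.61,9.88],"grip":0.5},
  {"slide":[-0.003,-0.0005,0],"rot":[-2.2,1.61,9.88],"grip":0.5},
])

```text
time: 31.3
ee_pos: [0.463, 0.1437, 0.3648]
eef_rot: [0.002, 1.0, 0.017, 0.016]
ft_force: [0.1, 1.0, -0.5]
width: 0.0433
grip_force: 0.0
```

```bash
python3 - <<'E'
from h import *
s=sensors.read_state(); e=np.array(s["ee_pos"]); print(e.round(4),np.round(s["joint_positions"],3))
print(goto(world(P,[-.057,0,.071])[0],0)[:2])
E
```

```text
[0.463  0.1437 0.3648] [-1.838 -0.422  1.113  1.64   0.374  1.643  0.851]
(array([-8.000e-04, -1.000e-04, -3.128e-01]), array([-2.1,  1.6,  9.6]))
```

Request:
arm_command([
  {"slide":[0,0,0],"rot":[-2.1,1.6,9.6],"grip":0.5},
  {"slide":[-0.0008,0,-0.04],"rot":[0,0,0],"grip":0.5},
  {"slide":[0,0,-0.04],"rot":[0,0,0],"grip":0.5},
  {"slide":[0,0,-0.04],"rot":[0,0,0],"grip":0.5},
  {"slide":[0,0,-0.04],"rot":[0,0,0],"grip":0.5},
  {"slide":[0,0,-0.04],"rot":[0,0,0],"grip":0.5},
  {"slide":[0,0,-0.04],"rot":[0,0,0],"grip":0.5},
  {"slide":[0,0,0],"rot":[0,0,0],"grip":0.5},
])

```text
time: 32.3
ee_pos: [0.4378, 0.1361, 0.1366]
eef_rot: [-0.08, 0.997, 0.002, 0.01]
ft_force: [1.0, 0.3, -0.3]
width: 0.0436
grip_force: 0.0
```

```bash
python3 - <<'E'
from h import *
s=sensors.read_state(); e=np.array(s["ee_pos"]); print(e.round(4),np.round(s["joint_positions"],3),s["ft_force"])
print(goto(world(P,[-.057,0,.071])[0],0)[:2])
E
```

```text
[0.4378 0.1361 0.1366] [-1.958 -0.498  1.339  2.055  0.523  1.236  0.905] [ 0.964884    0.32466588 -0.27902664]
(array([ 0.0244,  0.0075, -0.0846]), array([-0.3,  1.1,  0.2]))
```

Joints 2 and 3 are at their limits and the tool has drifted 24 mm forward. I'll try moving outward, which relieves joint 2.

Request:
arm_command([
  {"slide":[0.004,0.001,0.004],"rot":[0,0,0],"grip":0.5},
  {"slide":[0.005,0.0015,0.005],"rot":[0,0,0],"grip":0.5},
  {"slide":[0.005,0.0015,0.005],"rot":[0,0,0],"grip":0.5},
  {"slide":[0.005,0.0015,0],"rot":[0,0,0],"grip":0.5},
  {"slide":[0.005,0.0015,0],"rot":[0,0,0],"grip":0.5},
  {"slide":[0,0,0],"rot":[0,0,0],"grip":0.5},
  {"slide":[0,0,0],"rot":[0,0,0],"grip":0.5},
  {"slide":[0,0,0],"rot":[0,0,0],"grip":0.5},
])

```text
time: 33.3
ee_pos: [0.4527, 0.1407, 0.1574]
eef_rot: [-0.08, 0.997, 0.004, 0.016]
ft_force: [0.8, -0.7, -0.1]
width: 0.0437
grip_force: 0.0
```

```bash
python3 - <<'E'
from h import *
s=sensors.read_state(); e=np.array(s["ee_pos"]); print(e.round(4),np.round(s["joint_positions"],3),s["ft_force"])
print(goto(world(P,[-.057,0,.071])[0],0)[:2])
E
```

```text
[0.4527 0.1407 0.1574] [-1.972 -0.499  1.339  2.005  0.521  1.269  0.913] [ 0.77816931 -0.68832585 -0.07285553]
(array([ 0.0095,  0.003 , -0.1054]), array([-0.6,  1.8,  0.2]))
```

Both joints sit at their limits because of the +90° tool turn. Turning the tool the other way, a half turn in total for the same grasp, should unwind it. I'll rise first to clear the lid.

Request:
arm_command([
  {"slide":[0,0,0.05],"rot":[0,0,0],"grip":0.5},
  {"slide":[0,0,0.05],"rot":[0,0,0],"grip":0.5},
  {"slide":[0,0,0.03],"rot":[0,0,-10.5],"grip":0.5},
  {"slide":[0,0,0.03],"rot":[0,0,-10.5],"grip":0.5},
  {"slide":[0.003,0,0.02],"rot":[0,0,-10.5],"grip":0.5},
  {"slide":[0.003,0,0.02],"rot":[0,0,-10.5],"grip":0.5},
  {"slide":[0.003,0,0.01],"rot":[0,0,-10.5],"grip":0.5},
  {"slide":[0,0,0],"rot":[0,0,-10.5],"grip":0.5},
])

```text
time: 34.3
ee_pos: [0.4621, 0.141, 0.3681]
eef_rot: [0.456, 0.89, -0.005, 0.016]
ft_force: [0.2, 0.2, 1.2]
width: 0.0437
grip_force: 0.0
```

Request:
arm_command([
  {"slide":[0,0,0],"rot":[0,0,-10.5],"grip":0.5},
  {"slide":[0,0,0],"rot":[0,0,-10.5],"grip":0.5},
  {"slide":[0,0,0],"rot":[0,0,-10.5],"grip":0.5},
  {"slide":[0,0,0],"rot":[0,0,-10.5],"grip":0.5},
  {"slide":[0,0,0],"rot":[0,0,-10.5],"grip":0.5},
  {"slide":[0,0,0],"rot":[0,0,-10.5],"grip":0.5},
  {"slide":[0,0,0],"rot":[0,0,-10.5],"grip":0.5},
  {"slide":[0,0,0],"rot":[0,0,-10.5],"grip":0.5},
])

```text
time: 35.3
ee_pos: [0.4617, 0.1408, 0.3673]
eef_rot: [0.934, 0.357, -0.015, 0.009]
ft_force: [-1.1, -0.3, 0.4]
width: 0.0437
grip_force: 0.0
```

```bash
python3 - <<'E'
from h import *
s=sensors.read_state(); e=np.array(s["ee_pos"]); print(s["time"],e.round(4),np.round(s["joint_positions"],3),s["ft_force"])
print(goto(world(P,[-.057,0,.071])[0],0,-1)[:2])
E
```

```text
35.3 [0.4617 0.1408 0.3673] [-1.424 -0.079  0.981  1.584  0.081  1.632 -1.284] [-1.14722709 -0.26698073  0.43757147]
(array([ 0.0005,  0.0028, -0.3153]), array([  1.2,  -1.6, -32.4]))
```

Request:
arm_command([
  {"slide":[0,0.001,0],"rot":[0.4,-0.5,-10.6],"grip":0.5},
  {"slide":[0,0.001,0],"rot":[0.4,-0.5,-10.6],"grip":0.5},
  {"slide":[0,0.001,0],"rot":[0.4,-0.5,-10.6],"grip":0.5},
  {"slide":[0,0,-0.04],"rot":[0,0,0],"grip":0.5},
  {"slide":[0,0,-0.04],"rot":[0,0,0],"grip":0.5},
  {"slide":[0,0,-0.04],"rot":[0,0,0],"grip":0.5},
  {"slide":[0,0,-0.04],"rot":[0,0,0],"grip":0.5},
  {"slide":[0,0,-0.04],"rot":[0,0,0],"grip":0.5},
])

```text
time: 36.3
ee_pos: [0.4615, 0.1438, 0.1662]
eef_rot: [0.996, 0.09, -0.0, -0.001]
ft_force: [-0.5, 1.6, -0.0]
width: 0.0435
grip_force: 0.0
```

```bash
python3 - <<'E'
from h import *
s=sensors.read_state(); e=np.array(s["ee_pos"]); print(s["time"],e.round(4),np.round(s["joint_positions"],3),s["ft_force"])
print(goto(world(P,[-.057,0,.071])[0],0,-1)[:2])
E
```

```text
36.3 [0.4615 0.1438 0.1662] [-1.354  0.052  1.003  1.939 -0.05   1.175 -1.722] [-0.47655739  1.59401754 -0.04466333]
(array([ 0.0006, -0.0002, -0.1142]), array([-0.1, -0.1, -1. ]))
```

Reachable now and well clear of the limits. I'll go down over the rib and grip it.

Request:
arm_command([
  {"slide":[0.0005,0,-0.03],"rot":[0,0,-1],"grip":0.5},
  {"slide":[0,0,-0.03],"rot":[0,0,0],"grip":0.5},
  {"slide":[0,0,-0.03],"rot":[0,0,0],"grip":0.5},
  {"slide":[0,0,-0.022],"rot":[0,0,0],"grip":0.5},
  {"slide":[0,0,0],"rot":[0,0,0],"grip":0},
  {"slide":[0,0,0],"rot":[0,0,0],"grip":0},
  {"slide":[0,0,0],"rot":[0,0,0],"grip":0},
  {"slide":[0,0,0],"rot":[0,0,0],"grip":0},
], newtons=30)

```text
time: 37.3
ee_pos: [0.4627, 0.1441, 0.0562]
eef_rot: [0.997, 0.081, 0.0, -0.001]
ft_force: [-1.7, -0.2, 4.8]
width: 0.014
grip_force: 30.0
```

Request:
arm_command([
  {"slide":[0,0,0.01],"rot":[0,0,0],"grip":0},
  {"slide":[0,0,0.03],"rot":[0,0,0],"grip":0},
  {"slide":[0,0,0.04],"rot":[0,0,0],"grip":0},
  {"slide":[0,0,0.04],"rot":[0,0,0],"grip":0},
  {"slide":[0,-0.02,0.02],"rot":[0,0,0],"grip":0},
  {"slide":[0.002,-0.04,0],"rot":[0,0,-1.6],"grip":0},
  {"slide":[0.004,-0.045,0],"rot":[0,0,-1.6],"grip":0},
  {"slide":[0.005,-0.045,0],"rot":[0,0,-1.6],"grip":0},
])

```text
time: 38.3
ee_pos: [0.4731, -0.0079, 0.1959]
eef_rot: [0.999, 0.039, -0.0, -0.001]
ft_force: [1.8, 0.4, -1.3]
width: 0.0137
grip_force: 30.0
```

Request:
arm_command([
  {"slide":[0.006,-0.045,0],"rot":[0,0,-1.8],"grip":0},
  {"slide":[0.006,-0.045,0],"rot":[0,0,-1.8],"grip":0},
  {"slide":[0.006,-0.045,0],"rot":[0,0,-1.8],"grip":0},
  {"slide":[0.006,-0.045,0],"rot":[0,0,-1.8],"grip":0},
  {"slide":[0.006,-0.045,0],"rot":[0,0,-1.8],"grip":0},
  {"slide":[0.005,-0.045,0],"rot":[0,0,-1.8],"grip":0},
  {"slide":[0.005,-0.045,0],"rot":[0,0,-1.8],"grip":0},
  {"slide":[0.005,-0.045,0],"rot":[0,0,-1.8],"grip":0},
])

```text
time: 39.3
ee_pos: [0.5183, -0.3675, 0.196]
eef_rot: [0.996, -0.086, -0.0, -0.001]
ft_force: [0.0, -0.0, -1.1]
width: 0.0135
grip_force: 30.0
```

```bash
python3 - <<'E'
from h import *
s=sensors.read_state(); e=np.array(s["ee_pos"]); print(s["time"],e.round(4),np.round(s["joint_positions"],3),s["ft_force"],s["width"])
M=R.from_quat(s["eef_rot"]).as_matrix(); print(M.round(3)); tgt=np.array([.519,-.422]); print("delta",tgt-e[:2],"yaw tool y",np.arctan2(-M[1,1],-M[0,1])-np.pi/2)
p,K,T=shot("scene"); q,K2,T2=shot("top")
for k in ("lid","part"): print(k,[(np.round(d["bbox"]).astype(int).tolist(),round(d["conf"],2)) for d in eyes.look_for(k,p)][:4])
E
```

```text
39.3 [ 0.5183 -0.3675  0.196 ] [-0.206  0.575  1.089  1.51  -0.514  1.371 -0.823] [ 0.02315189 -0.02979017 -1.0742591 ] 0.013524144907174886
[[ 0.985 -0.172 -0.001]
 [-0.172 -0.985  0.002]
 [-0.001 -0.002 -1.   ]]
delta [ 0.0006768  -0.05449037] yaw tool y -0.17304082375120045
lid [([293, 172, 431, 268], 0.56)]
part [([230, 142, 264, 163], 0.94), ([135, 148, 177, 173], 0.91), ([234, 246, 254, 280], 0.81)]
```

The lid is still propped and the casting is in hand. I'll move over the tray and lower it.

Request:
arm_command([
  {"slide":[0.0005,-0.027,0],"rot":[0,0,0],"grip":0},
  {"slide":[0,-0.027,0],"rot":[0,0,0],"grip":0},
  {"slide":[0,0,-0.04],"rot":[0,0,0],"grip":0},
  {"slide":[0,0,-0.04],"rot":[0,0,0],"grip":0},
  {"slide":[0,0,-0.04],"rot":[0,0,0],"grip":0},
  {"slide":[0,0,-0.03],"rot":[0,0,0],"grip":0},
  {"slide":[0,0,-0.01],"rot":[0,0,0],"grip":0},
  {"slide":[0,0,0],"rot":[0,0,0],"grip":0},
])

```text
time: 40.5
ee_pos: [0.5194, -0.4194, 0.0361]
eef_rot: [0.996, -0.085, -0.0, -0.001]
ft_force: [0.9, -0.1, -1.5]
width: 0.014
grip_force: 30.0
```

Request:
arm_command([
  {"slide":[0,0,-0.004],"rot":[0,0,0],"grip":0},
  {"slide":[0,0,-0.003],"rot":[0,0,0],"grip":0},
  {"slide":[0,0,-0.002],"rot":[0,0,0],"grip":0},
  {"slide":[0,0,-0.002],"rot":[0,0,0],"grip":0},
  {"slide":[0,0,0],"rot":[0,0,0],"grip":0},
  {"slide":[0,0,0],"rot":[0,0,0],"grip":0},
  {"slide":[0,0,0],"rot":[0,0,0],"grip":0},
  {"slide":[0,0,0],"rot":[0,0,0],"grip":0},
])

```text
time: 41.5
ee_pos: [0.5188, -0.4203, 0.0246]
eef_rot: [0.996, -0.086, -0.0, -0.001]
ft_force: [0.5, -0.7, -2.3]
width: 0.0139
grip_force: 30.0
```

Request:
arm_command([
  {"slide":[0,0,-0.001],"rot":[0,0,0],"grip":0},
  {"slide":[0,0,0],"rot":[0,0,0],"grip":0},
  {"slide":[0,0,-0.0007],"rot":[0,0,0],"grip":0},
  {"slide":[0,0,0],"rot":[0,0,0],"grip":0},
  {"slide":[0,0,0],"rot":[0,0,0],"grip":0},
  {"slide":[0,0,0],"rot":[0,0,0],"grip":0},
  {"slide":[0,0,0],"rot":[0,0,0],"grip":0},
  {"slide":[0,0,0],"rot":[0,0,0],"grip":0},
])

```text
time: 42.5
ee_pos: [0.5188, -0.4203, 0.0234]
eef_rot: [0.996, -0.086, -0.0, -0.001]
ft_force: [-2.3, 2.4, 5.5]
width: 0.0138
grip_force: 30.0
```

Contact force is 5.5 N upward, so the casting is on the tray floor. I'll release slowly and rise.

Request:
arm_command([
  {"slide":[0,0,0],"rot":[0,0,0],"grip":0.25},
  {"slide":[0,0,0],"rot":[0,0,0],"grip":0.35},
  {"slide":[0,0,0],"rot":[0,0,0],"grip":0.45},
  {"slide":[0,0,0],"rot":[0,0,0],"grip":0.45},
  {"slide":[0,0,0.02],"rot":[0,0,0],"grip":0.45},
  {"slide":[0,0,0.04],"rot":[0,0,0],"grip":0.45},
  {"slide":[0,0,0.05],"rot":[0,0,0],"grip":0.45},
  {"slide":[0,0,0.05],"rot":[0,0,0],"grip":0.45},
])

```text
time: 43.5
ee_pos: [0.5185, -0.4205, 0.186]
eef_rot: [0.996, -0.086, 0.0, -0.0]
ft_force: [1.2, -0.5, 0.4]
width: 0.0392
grip_force: 0.0
```

Request:
arm_command([
  {"slide":[-0.04,-0.03,0.03],"rot":[0,0,0],"grip":0.45},
  {"slide":[-0.04,-0.03,0.03],"rot":[0,0,0],"grip":0.45},
  {"slide":[-0.04,-0.03,0.02],"rot":[0,0,0],"grip":0.45},
  {"slide":[-0.04,-0.03,0],"rot":[0,0,0],"grip":0.45},
  {"slide":[-0.03,-0.03,0],"rot":[0,0,0],"grip":0.45},
  {"slide":[0,0,0],"rot":[0,0,0],"grip":0.45},
  {"slide":[0,0,0],"rot":[0,0,0],"grip":0.45},
  {"slide":[0,0,0],"rot":[0,0,0],"grip":0.45},
])

```text
time: 44.5
ee_pos: [0.3302, -0.5695, 0.2631]
eef_rot: [0.996, -0.085, -0.0, -0.001]
ft_force: [0.4, -0.7, 0.0]
width: 0.039
grip_force: 0.0
```

```bash
python3 - <<'E'
from h import *
s=sensors.read_state(); print(s["time"],s["ft_force"])
p,K,T=shot("scene"); q,K2,T2=shot("top"); cv2.imwrite("pics/end_top.png",q["pixels"][:,:,::-1])
for k in ("lid","part","tray","wrench"): print(k,*[[(np.round(d["bbox"]).astype(int).tolist(),round(d["conf"],2)) for d in eyes.look_for(k,i)][:4] for i in (p,q)])
x=np.r_[.519,-.42,.02]; print(proj(x,K,T),proj(x,K2,T2))
E
```

```text
44.5 [ 4.39139430e-01 -6.84395786e-01  6.55193995e-04]
lid [([294, 171, 433, 269], 0.9), ([173, 264, 205, 306], 0.29)] [([193, 190, 331, 243], 0.71)]
part [([132, 190, 169, 213], 0.78), ([230, 245, 254, 278], 0.71), ([230, 142, 265, 165], 0.59)] [([365, 187, 395, 225], 0.88), ([486, 236, 524, 260], 0.82), ([435, 331, 460, 353], 0.5)]
tray [([92, 160, 202, 249], 0.9)] [([462, 197, 550, 301], 0.75)]
wrench [([223, 191, 254, 237], 0.86), ([174, 267, 208, 308], 0.28)] [([406, 231, 416, 299], 0.57)]
[[149.51719395 196.45692098]] [[506.31199936 246.69487786]]
```

View pics/end_top.png

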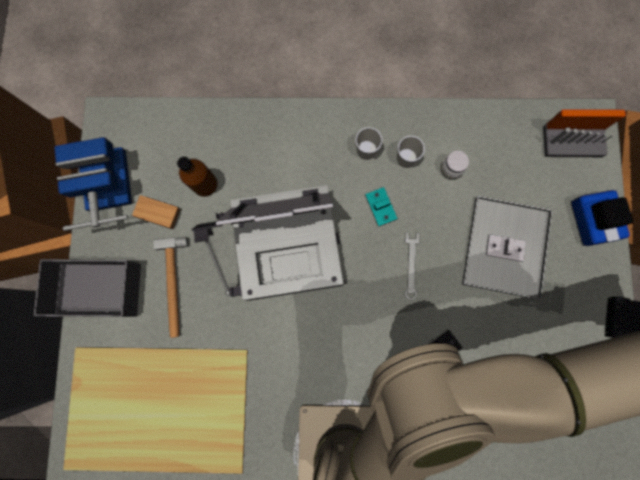

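The lid is propped on the rod, which meets the ear at (203,232). The nest is empty, the casting sits base down in the tray at (506,247), and everything else is where it was. I'm handing in.

```bash
python3 -c "
from bench import order
print(order.close_job())"
```

```text
the job is handed in; nothing more can be done
None
```

The job is handed in at about 45 s of robot time: the lid rests on the rod at about 1.2, the casting stands base down in the tray, and nothing else was moved; joint 7 once read -2.602, just past its -2.6 limit, while I was raising the rod.

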